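# Weigh the tea caddy on the spring scale

## Task

Weigh the oblong copper tea caddy: hang it by the peak of its bail on the spring scale's hook, lowering it slowly until the spring carries all of its weight before you let go, and leave it hanging untouched until the pointer has stood still for two seconds. Then take hold of it again, lift it slowly off the hook and stand it upright, wholly on the square of the wooden serving board. Never jerk the scale, let the caddy fall or disturb the other things on the counter.

Things in the scene. Friction and masses are not known exactly. Their poses are not given: they have to be found in the camera images.
- caddy_mid (a point): Tea caddy to weigh: closed OBLONG copper tin 80 (x) x 50 (y) x 72 mm (brass lid knob up to 88 mm), 0.16 to 0.54 kg, contents unknown. Point: on its axis, 40 mm above the underside; z up. To clear bail and hook, grasp it across its y sides (50 mm) 28 mm from this point towards own -x (the end facing the robot within 0.3 rad), gripper tilted 20 to 30 degrees, its body leaning to -x.
- caddy_bail (a point): Underside of the caddy's bail at its peak, 130 mm above caddy_mid, same axes: the place that rests on the hook. The bail is rigid upright 5 mm wire in the tin's own y-z plane: legs up from the middle of the y sides (60 mm apart over all), closing in from 118 mm up to a blunt peak, top 175 mm above the tin's underside.
- hook_saddle (a point): Lowest inside point of the scale's hook, seat of the bail: 280 mm up when unloaded, moves with the hook. Axes as the scale. 5 mm wire hook in its x-z plane: tip on the -x side, 17 mm out and 20 mm above the saddle; back 16 mm to +x, bending at 34 to 46 mm up into the vertical rod over the saddle. Bring the bail in from -x with its underside 24 to 36 mm above the saddle, then lower.
- hook (a joint): Travel of hook and red pointer, m: 0 unloaded, growing downward to a hard stop at 0.070. Spring rate 100 N/m (10 mm for each 100 g), little damping. Delicate, damaged by: hook speeds, up or down, over 0.12 m/s, or over 0.05 m/s once the caddy is let go (let go within 2 mm of balance: under 0.2 N left in the hand); pulling it beyond 0.068; pushes over 15 N.
- scale: Spring scale on a stand, fixed: grey base plate 280 x 180 x 12 mm, 16 mm column at own x = 110, y = 70 mm, arm at 550 mm; under the arm's end a clear tube with the spring (36 mm across, 358 to 525 mm high), the hook below it at own x = -70 mm, y = 0. The hook's open side is own -x, towards the robot within 0.25 rad. Origin: centre of the base's underside; z up.
- board: Wooden serving board, fixed: 180 x 180 mm, 18 mm thick, its edges along own x and y (within 0.1 rad of the world axes), a dark finger hole in one corner. Origin at the centre of the square's underside.
- mill_a: tall dark brown turned pepper mill, 54 mm across, 162 mm high; origin at the centre of its foot; bystander, leave alone
- mill_b: shorter dark brown turned salt mill, 54 mm across, 130 mm high; origin at the centre of its foot; bystander, leave alone
- coffee_tin: ROUND copper tin without a bail, 67 mm across, 115 mm high (not the one to weigh); origin at the centre of its foot; bystander, leave alone
- sugar_jar: white ceramic jar, 72 mm across, 105 mm high; origin at the centre of its foot; bystander, leave alone
- spice_jar: small amber glass jar with white cap, 44 mm across, 85 mm high; origin at the centre of its foot; bystander, leave alone
- mug: sage green mug, 80 mm across, 90 mm high, its handle at its own +y; origin at the centre of its foot; bystander, leave alone
- salt_bowl: low white bowl, 90 mm across, 40 mm high; origin at the centre of its foot; bystander, leave alone
There are look-alikes about, which are no part of the job. Leave any purple or turquoise look-alike of the part that bears caddy_mid alone.

How it is judged:
On the way:
1. the caddy hangs by its bail in the hook, touched by nothing else, and it and the pointer stand still for a second (distance between caddy_bail and hook_saddle below 0.01 m and value of joint hook above 0.01 m and velocity of joint hook between -0.01 and 0.01 m/s and linear speed of caddy below 0.02 m/s and contact force between caddy and the arm below 0.05 N and contact force between caddy and the fingers below 0.05 N), for 1 s.
At the end, for the whole second after the job is handed in: The caddy stands upright (within 0.06 rad) and at rest on the wooden board, its centre within 65 mm of the board's centre along each of its edges, and the scale's hook is empty, back within 4 mm of zero (x of caddy_mid in the frame of board between -0.065 and 0.065 m and y of caddy_mid in the frame of board between -0.065 and 0.065 m and z of caddy_mid in the frame of board between 0.053 and 0.063 m and angle between caddy_mid's own z axis and vertical below 0.06 rad and linear speed of caddy below 0.01 m/s and value of joint hook below 0.004 m); the robot touches nothing.
It fails at once if the scale is jerked: its hook moves faster than 0.12 m/s, or faster than 0.05 m/s while the fingers are off the caddy (let go before or after the spring balances it) ((velocity of joint hook above 0.12 m/s or velocity of joint hook below -0.12 m/s) or ((velocity of joint hook above 0.05 m/s or velocity of joint hook below -0.05 m/s) and contact force between caddy and the fingers below 0.05 N)).
It fails at once if the scale is pulled to the end of its travel (68 mm) (value of joint hook above 0.068 m).
It fails at once if the scale is pushed by the robot or the caddy with more than 15 N (contact force between any of the arm, the fingers, caddy and scale above 15 N).
It fails at once if the caddy is let fall: faster than 0.3 m/s with the fingers off it (linear speed of caddy above 0.3 m/s and contact force between caddy and the fingers below 0.05 N).
It fails at once if another thing on the counter is moved by more than 25 mm (distance of any of mill_a, mill_b, coffee_tin, sugar_jar, spice_jar, mug, salt_bowl from where it was at the start of the episode above 0.025 m).
It also fails if it takes over 72 s, if anything falls off the work surface, if the arm or the gripper's body presses on something with over 40 N, if the wrist force passes 120 N, or if a joint passes its speed limit or range.

## Robot

A 7-joint arm with a two-finger parallel gripper is mounted at the origin on the work surface. World frame = base frame: x ahead of the robot, y to its left, z up, the work surface at z = 0. Lengths are in m, angles in rad, forces in N, time in s.
With the tool pointing down it reaches from about 0.4 to 0.85 m from the base axis. Payload 10.4 kg.
Tool frame: the origin (TCP) lies midway between the tips of the shut fingers; the grasp point (between the pads) lies 19 mm behind it; z points along the fingers, y is the direction in which the jaws open and shut (so a half turn about z gives the same grasp; the last joint's range is limited). The gripper opens to 85 mm and grips with 20 to 120 N. Pads are 22 mm wide; open, the fingers measure 114 mm over their backs; the gripper's body (76 mm by 85 mm) begins 54 mm behind the grasp point. The pads swing forward as they close: fully open they stand 13 mm farther back than shut.
Start: joints at [1.129, 0.332, -0.065, 1.46, 0.022, 1.35, -0.088], TCP at [0.254, -0.571, 0.231] pointing down, gripper open.
Joint ranges: [-2.6, 2.6], [-0.5, 2.12], [-1.47, 1.34], [0.16, 2.42], [-1.27, 4.41], [0.06, 2.06], [-2.6, 2.6]. Speed limits (rad/s): [2.22, 2.22, 2.79, 2.79, 3.14, 3.14, 3.14].

## Interface

Orientations are given as a unit quaternion [x, y, z, w].
In Python, from workcell import manip, camera, camera_info, workorder, nets gives the robot as it stands.
- The arm moves only by the tool apply_moves, never from a script. Its argument "commands" is a list of rows, each a list of 5 numbers: the shift along the tool's x, y, z in m, then the turn about the tool's z in degrees, then the gripper command: -1 is fully open, 1 is shut, values between are in proportion. A call has 1 to 5 rows; each row shifts and turns the pose as measured when the row begins, along the tool's axes as they then stand; what a row does not reach is not made up. A row lasts 1/12 s, in which the tool goes at most 41.7 mm and 7.16 degrees, less where a joint would pass 70% of its speed; a pose out of reach is approached as far as the arm can. A call is refused whole if a number of a shift passes 0.0417 or a number of a turn 7.16, either way. A call with a gripper value outside its range is refused whole. The fingers move at their own pace and stop on an object; "squeeze" is the grip in N (left out, the last holds). Time passes only in rows, so rows that do not move let the fingers close. It gives the time, the measured TCP pose, the force and the opening at its end, in the units of the state.
- manip.get_obs(): the state, without advancing time (a new reading comes with each control period).
- camera(name): name is "scene" or "top"; returns (picture, depth): 480x640x3 uint8, red, green, blue; 480x640 float32, m along the optical axis (not along the pixel's ray), 0 where there is no reading.
- camera_info(name): a dict with "camera_matrix" (3x3 intrinsics, pixels), "xyz" and "rotation" of the camera in the world. Camera axes: x right, y down, z forward; pixel columns grow to the right and rows downward; lengths in m; the calibration is good to about 2 mm. A picture is of the moment at which its call begins. camera_info takes no time and is no camera call.
- workorder.hand_in(): hands the job in, once; it reports no verdict.
Trained networks look in the newest picture that a camera, given by its name, has taken for a name from the list of things; names that differ only in an ending like _2 or _b are one class to them, and where a whole thing is asked for, a point or a joint stands for the part that bears it (a point fixed in the world has none). Each returns a list of dicts, best first, with "conf" (0 to 1); they miss things now and then, are a little off and sometimes report something else, mostly with a low value. They report only what shows in the picture. A call takes as long as a camera call. They do not tell look-alikes from the thing itself.
- nets.look_for(camera, thing): "rect" ([left, top, width, height] in pixels, round what is visible of it).
- nets.place_of(camera, thing): "xy" ([column, row] in pixels: a listed point, or the origin of a listed thing).
The state is a dict: "clock": time; "joint_pos": joint angles; "joint_velocities": joint speeds; "tau": joint torques, N m; "position": TCP position; "ee_rot": TCP orientation; "ft_force": force on the tool from outside, world axes, zero at the start; "torque": the same for the moment, N m; "grip_width": opening from 0.0 (shut) to 1.0 (fully open).
Only numpy, scipy, OpenCV 4.12 (cv2) and the standard library are available. Lean on these libraries where they do the work, as an engineer would, in place of code of your own. Each camera call takes 0.05 s, during which the arm holds its last target. There are 200 camera calls.

## Working session

There is one attempt and no reset: what is moved stays moved. The work goes in short steps, Python scripts to look and compute and a tool call to move; the robot and the scene stay as the last step left them, time stands still between calls to the robot, and variables do not carry over. Pictures are saved under pics/ and viewed, about 8 in all and at most 12, crops included, and the job is handed in when it is done.

Besides the shell and the picture viewer there is one more tool, called after ">>>" as name(argument=value, ...), one argument or row to a line, values as JSON. apply_moves: Moves the arm, as the interface text tells. Its arguments: {"type":"object","properties":{"commands":{"type":"array","items":{"type":"array","items":{"type":"number"}}},"squeeze":{"type":"number"}},"required":["commands"]}

```bash
mkdir -p pics; ls; cat > h.py <<'E'
import numpy as np, cv2
from scipy.spatial.transform import Rotation as R
from workcell import manip, camera, camera_info, workorder, nets
def info(n):
    i=camera_info(n); K=np.array(i["camera_matrix"]); r=np.array(i["rotation"])
    if r.shape!=(3,3): r=R.from_quat(r).as_matrix()
    return K,r,np.array(i["xyz"])
def ray(n,u,v):
    K,r,t=info(n); return t, r@np.linalg.solve(K,[u,v,1.])
def atz(n,u,v,z):
    t,d=ray(n,u,v); return t+d*(z-t[2])/d[2]
def proj(n,p):
    K,r,t=info(n); q=K@(r.T@(np.array(p)-t)); return q[:2]/q[2]
def cloud(n,depth):
    K,r,t=info(n); v,u=np.mgrid[:480,:640]; 
    c=np.stack([(u-K[0,2])/K[0,0]*depth,(v-K[1,2])/K[1,1]*depth,depth],-1)
    return c@r.T+t
def tri(u1,u2,a="scene",b="top"):
    t1,d1=ray(a,*u1); t2,d2=ray(b,*u2)
    s=np.linalg.lstsq(np.stack([d1,-d2],1),t2-t1,rcond=None)[0]
    p,q=t1+d1*s[0],t2+d2*s[1]; return (p+q)/2,np.linalg.norm(p-q)
E
cat > a.py <<'E'
from h import *
o=manip.get_obs(); print({k:np.round(v,3) for k,v in o.items()})
for n in ("scene","top"):
    im,d=camera(n); cv2.imwrite(f"pics/{n}0.png",im[...,::-1]); np.save(f"{n}0.npy",d)
    print(n,{k:np.round(v,3).tolist() for k,v in camera_info(n).items() if not isinstance(v,str)})
    for th in ("caddy_mid","caddy_bail","hook_saddle","board","scale"):
        print(th,[(np.round(x["xy"]).tolist(),round(x["conf"],2)) for x in nets.place_of(n,th)][:3],[(np.round(x["rect"]).tolist(),round(x["conf"],2)) for x in nets.look_for(n,th)][:3])
E
python3 a.py
```

```text
pics
{'clock': np.float64(0.0), 'joint_pos': array([ 1.129,  0.333, -0.065,  1.461,  0.022,  1.35 , -0.089]), 'joint_velocities': array([ 0.001,  0.001,  0.001,  0.002, -0.   , -0.001, -0.   ]), 'tau': array([ 0.0000e+00, -6.2544e+01,  4.9000e-02, -3.9160e+01,  1.6000e-02,
        1.0000e-02,  0.0000e+00]), 'position': array([ 0.254, -0.571,  0.231]), 'ee_rot': array([ 0.978,  0.208, -0.   , -0.001]), 'ft_force': array([-0.446,  0.042,  0.455]), 'torque': array([-0.055, -0.013, -0.072]), 'grip_width': np.float64(1.002)}
scene {'camera_matrix': [[588.442, 0.0, 322.173], [0.0, 588.442, 240.606], [0.0, 0.0, 1.0]], 'xyz': [1.561, -0.23, 1.076], 'rotation': [0.705, 0.567, -0.258, -0.337]}
caddy_mid [([370.0, 227.0], 0.86), ([410.0, 268.0], 0.85), ([405.0, 314.0], 0.55)] [([387.0, 271.0, 40.0, 63.0], 0.85), ([352.0, 186.0, 20.0, 56.0], 0.84), ([401.0, 232.0, 27.0, 58.0], 0.75)]
caddy_bail [([416.0, 274.0], 0.98), ([417.0, 233.0], 0.74), ([372.0, 185.0], 0.67)] [([388.0, 272.0, 41.0, 62.0], 0.96), ([352.0, 186.0, 17.0, 56.0], 0.91), ([402.0, 233.0, 28.0, 59.0], 0.69)]
hook_saddle [([331.0, 
[... 288 characters left out ...]
.0, 0.0, 1.0]], 'xyz': [0.214, -0.006, 1.732], 'rotation': [-0.701, 0.705, -0.075, 0.074]}
caddy_mid [([234.0, 266.0], 0.86), ([256.0, 334.0], 0.56)] [([223.0, 251.0, 27.0, 26.0], 0.94), ([243.0, 203.0, 30.0, 30.0], 0.85), ([240.0, 320.0, 29.0, 27.0], 0.58)]
caddy_bail [([228.0, 256.0], 0.97), ([253.0, 328.0], 0.81), ([252.0, 210.0], 0.71)] [([221.0, 251.0, 28.0, 26.0], 0.9), ([240.0, 319.0, 31.0, 26.0], 0.86), ([244.0, 206.0, 28.0, 26.0], 0.58)]
hook_saddle [] []
board [([406.0, 257.0], 0.78), ([255.0, 186.0], 0.33)] [([379.0, 229.0, 63.0, 60.0], 0.68), ([246.0, 168.0, 16.0, 26.0], 0.21), ([402.0, 183.0, 18.0, 28.0], 0.16)]
scale [([328.0, 212.0], 0.95)] [([288.0, 86.0, 71.0, 167.0], 0.71)]
```

View pics/scene0.png

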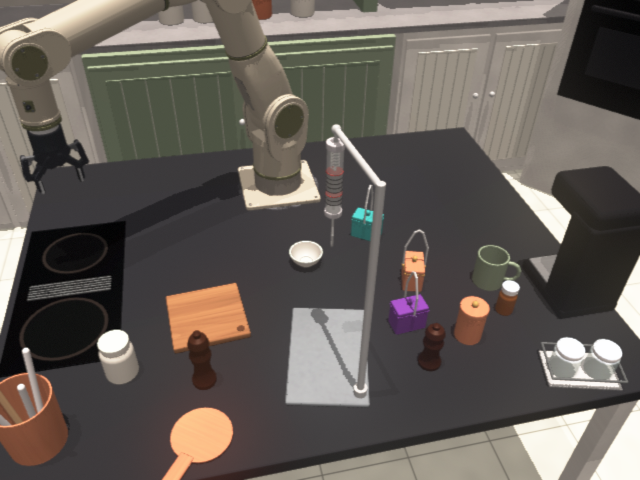

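View pics/top0.png

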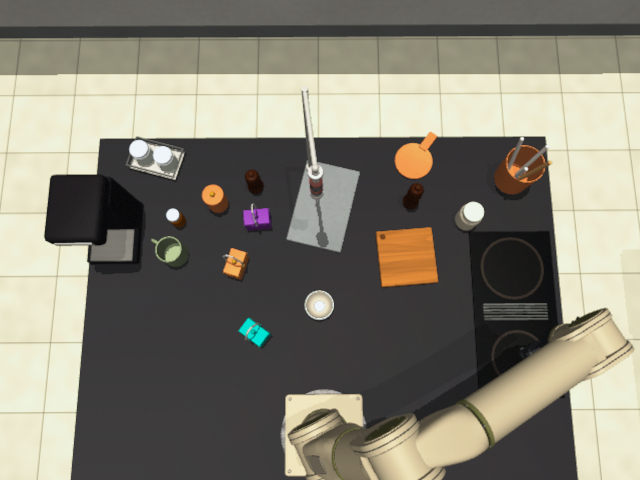

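The scene view shows the copper caddy at about (413,270), purple at (409,315), turquoise at (366,224), the hook near (332,240) and the board at (207,315). In the top view the copper caddy is at (235,264), the board at (407,257) and the scale base at (324,207).

```bash
cat > b.py <<'E'
from h import *
im=cv2.imread("pics/top0.png"); d=np.load("top0.npy"); P=cloud("top",d)
hsv=cv2.cvtColor(im,cv2.COLOR_BGR2HSV)
def rect(mask,z,name):
    n,l,s,c=cv2.connectedComponentsWithStats(mask.astype(np.uint8)); k=1+np.argmax(s[1:,4]); v,u=np.where(l==k)
    q=np.array([atz("top",a,b,z)[:2] for a,b in zip(u,v)],np.float32)
    r=cv2.minAreaRect(q); print(name,len(q),"c",np.round(r[0],4),"size",np.round(r[1],3),"ang",round(r[2],1),"mean",q.mean(0).round(4))
def box(u0,u1,v0,v1):
    m=np.zeros((480,640),bool); m[v0:v1,u0:u1]=1; return m
H,S,V=hsv[...,0],hsv[...,1],hsv[...,2]
rect(box(360,460,215,300)&(S>90)&(V>60),.018,"board")
rect(box(280,370,155,260)&(S<60)&(V>70)&(V<200)&(abs(P[...,2]-.012)<.012),.012,"scalebase")
m=box(215,255,240,285)&(S>120)&(V>80)
rect(m&(P[...,2]>.06)&(P[...,2]<.082),.072,"caddytop")
q=P[m&(P[...,2]>.066)&(P[...,2]<.078)]; print(q[:,2].mean(),q.mean(0)); r=cv2.minAreaRect(q[:,:2].astype(np.float32)); print(r)
for n,a,b in (("bail",(416,233),(228,256)),):
    print(n,tri(a,b))
# scene
im2=cv2.imread("pics/scene0.png"); d2=np.load("scene0.npy"); P2=cloud("scene",d2)
h2=cv2.cvtColor(im2,cv2.COLOR_BGR2HSV); m2=np.zeros((480,640),bool); m2[245:300,395:435]=1; m2&=(h2[...,1]>120)&(h2[...,2]>80)&(h2[...,0]<20)
q=P2[m2&(P2[...,2]>.066)&(P2[...,2]<.078)]; print("scene top",len(q),q.mean(0),cv2.minAreaRect(q[:,:2].astype(np.float32)))
for (u,v) in ((332,230),(333,240),(333,245),(331,242)):
    print(u,v,atz("scene",u,v,.28),P2[v-2:v+3,u-3:u+4][...,0].min(),)
mm=(P2[...,2]>.36)&(P2[...,2]<.52)&box(322,346,140,216); print("tube",np.median(P2[mm],0), P2[mm].min(0),P2[mm].max(0))
mb=(P[...,2]>.05)&(P[...,2]<.6); 
for nm,b in (("mill_b",(180,190)),):pass
for nm,(u,v) in dict(purple=(257,218),mug=(170,252),turq=(254,332),bowl=(319,305),tin=(214,200),millb=(254,181),milla=(414,196),sugar=(470,216),spice=(175,218)).items(): print(nm,P[v,u].round(3))
c=np.hstack([cv2.resize(im[235:285,205:265],(480,400),interpolation=2),cv2.resize(im2[195:260,300:360],(320,400),interpolation=2)]); cv2.imwrite("pics/c1.png",c)
E
python3 b.py
```

```text
Traceback (most recent call last):
  File "b.py", line 11, in <module>
    rect(box(360,460,215,300)&(S>90)&(V>60),.018,"board")
    ~~~~^^^^^^^^^^^^^^^^^^^^^^^^^^^^^^^^^^^^^^^^^^^^^^^^^
  File "b.py", line 6, in rect
    q=np.array([atz("top",a,b,z)[:2] for a,b in zip(u,v)],np.float32)
                ~~~^^^^^^^^^^^^^
  File "h.py", line 11, in atz
    t,d=ray(n,u,v); return t+d*(z-t[2])/d[2]
        ~~~^^^^^^^
  File "h.py", line 9, in ray
    K,r,t=info(n); return t, r@np.linalg.solve(K,[u,v,1.])
          ~~~~^^^
  File "h.py", line 5, in info
    i=camera_info(n); K=np.array(i["camera_matrix"]); r=np.array(i["rotation"])
ValueError: time passes only in moves, steps and waits
```

Cache the camera info.

```bash
sed -i 's/^def info(n):/from functools import lru_cache\n@lru_cache(None)\ndef info(n):/' h.py; python3 b.py
```

```text
board 3256 c [ 0.5347 -0.2631] size [0.182 0.182] ang 4.5 mean [ 0.5337 -0.2632]
scalebase 4064 c [ 7.075e-01 -6.000e-04] size [0.182 0.281] ang 76.1 mean [ 0.6948 -0.0042]
caddytop 236 c [0.4956 0.2736] size [0.058 0.049] ang 73.0 mean [0.4946 0.2763]
0.0713811195442752 [0.51161035 0.27030222 0.07138112]
((0.511660099029541, 0.2686731815338135), (0.056015245616436005, 0.07962533831596375), 73.259033203125)
bail (array([0.51056858, 0.27089016, 0.16226487]), np.float64(0.009201414098304356))
scene top 194 [0.51764115 0.27099975 0.0714553 ] ((0.5154996514320374, 0.2708456218242645), (0.04911375045776367, 0.08527539670467377), 72.14051055908203)
332 230 [0.59944397 0.02661082 0.28      ] 0.2496834813885238
333 240 [0.63283251 0.02071609 0.28      ] 0.29452783265037086
333 245 [0.64880912 0.0168292  0.28      ] 0.32065529629706524
331 242 [0.63841314 0.01501118 0.28      ] 0.30105519343237663
tube [0.65586122 0.01138025 0.44496321] [ 0.63545946 -0.00255077  0.36162176] [0.66420041 0.03185434 0.51991124]
purple [0.649 0.205 0.072]
mug [ 0.557  0.491 -0.001]
turq [0.297 0.204 0.093]
bowl [ 0.385  0.014 -0.003]
tin [0.698 0.334 0.104]
millb [0.759 0.213 0.103]
milla [ 0.7   -0.277  0.13 ]
sugar [ 0.642 -0.449  0.107]
spice [0.647 0.456 0.086]
```

View pics/c1.png

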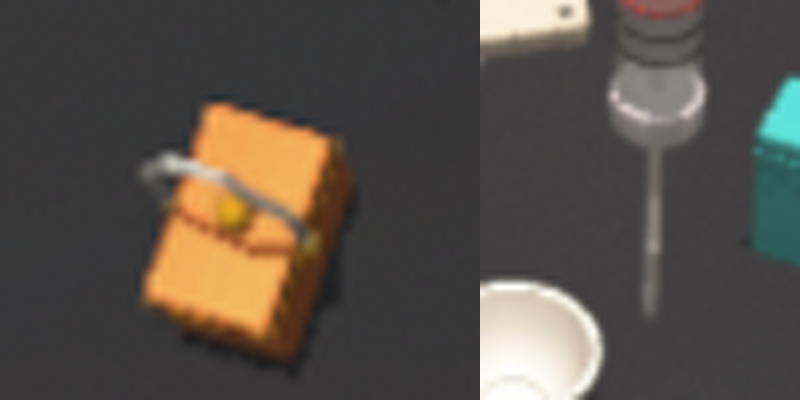

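The crop shows the caddy's long axis leaning about -17° from world x. Estimates so far:

| Thing | x, y (m) | yaw |
|---|---|---|
| Caddy centre | (0.513, 0.270) | -0.30 rad |
| Hook saddle | (0.639, 0.016) | -0.24 rad |
| Board | (0.535, -0.263) | – |

Moves can only turn about tool z. So I'll get the tilt by lifting against the wrist-pitch joint limit, with the arm at azimuth -16.5°. First I'll go there and turn the tool.

```bash
cat > plan.py <<'E'
# usage: plan.py x y z turn_total rows  (world target for TCP, total tool-z turn), prints rows from current pose
import sys; from h import *
x,y,z,T,n=map(float,sys.argv[1:6]); n=int(n); o=manip.get_obs()
Rm=R.from_quat(o["ee_rot"]); s=(np.array([x,y,z])-o["position"])/n
print("step mm",np.linalg.norm(s)*1e3)
for k in range(n):
    print(np.round(Rm.inv().apply(s),4).tolist(),round(T/n,2)); Rm=Rm*R.from_euler("z",T/n,degrees=True)
E
python3 plan.py .45 -.13 .45 -139.5 20
```

```text
step mm 26.488501650255312
[0.0179, -0.0162, -0.0109] -6.97
[0.0197, -0.0139, -0.0109] -6.97
[0.0213, -0.0114, -0.0109] -6.97
[0.0225, -0.0087, -0.0109] -6.97
[0.0234, -0.0059, -0.0109] -6.97
[0.0239, -0.003, -0.0109] -6.97
[0.0241, -0.0001, -0.0109] -6.97
[0.024, 0.0028, -0.0109] -6.97
[0.0234, 0.0057, -0.0109] -6.97
[0.0226, 0.0085, -0.0109] -6.97
[0.0214, 0.0112, -0.0109] -6.97
[0.0198, 0.0137, -0.0109] -6.97
[0.018, 0.016, -0.0109] -6.97
[0.0159, 0.0181, -0.0109] -6.97
[0.0136, 0.0199, -0.0109] -6.97
[0.0111, 0.0214, -0.0109] -6.97
[0.0084, 0.0226, -0.0109] -6.97
[0.0056, 0.0235, -0.0109] -6.97
[0.0027, 0.024, -0.0109] -6.97
[-0.0002, 0.0241, -0.0109] -6.97
```

>>> apply_moves(
  commands=[
    [0.018, -0.016, -0.011, -7, -1],
    [0.02, -0.014, -0.011, -7, -1],
    [0.021, -0.011, -0.011, -7, -1],
    [0.0225, -0.009, -0.011, -7, -1],
    [0.0235, -0.006, -0.011, -7, -1],
  ],
)

```text
clock: 1.52
position: [0.2995, -0.4599, 0.284]
ee_rot: [0.869, 0.496, -0.002, -0.003]
ft_force: [0.2, -0.1, 0.7]
grip_width: 1.006
```

>>> apply_moves(
  commands=[
    [0.024, -0.003, -0.011, -7, -1],
    [0.024, 0, -0.011, -7, -1],
    [0.024, 0.003, -0.011, -7, -1],
    [0.0235, 0.006, -0.011, -7, -1],
    [0.0225, 0.0085, -0.011, -7, -1],
  ],
)

```text
clock: 1.93
position: [0.3489, -0.3432, 0.3423]
ee_rot: [0.674, 0.739, -0.001, -0.003]
ft_force: [0.2, -1.3, -0.0]
grip_width: 1.001
```

>>> apply_moves(
  commands=[
    [0.021, 0.011, -0.011, -7, -1],
    [0.02, 0.014, -0.011, -7, -1],
    [0.018, 0.016, -0.011, -7, -1],
    [0.016, 0.018, -0.011, -7, -1],
    [0.0135, 0.02, -0.011, -7, -1],
  ],
)

```text
clock: 2.35
position: [0.3958, -0.2254, 0.401]
ee_rot: [0.414, 0.91, -0.001, -0.002]
ft_force: [0.7, -0.3, -0.8]
grip_width: 0.998
```

>>> apply_moves(
  commands=[
    [0.011, 0.0215, -0.011, -7, -1],
    [0.0085, 0.0225, -0.011, -7, -1],
    [0.0055, 0.0235, -0.011, -7, -1],
    [0.0025, 0.024, -0.011, -7, -1],
    [0, 0.024, -0.011, -7, -1],
  ],
)

```text
clock: 2.77
position: [0.4406, -0.1066, 0.4596]
ee_rot: [0.114, 0.993, -0.002, -0.001]
ft_force: [0.9, -0.4, -0.2]
grip_width: 1.003
```

```bash
cat > st.py <<'E'
from h import *
o=manip.get_obs(); M=R.from_quat(o["ee_rot"]).as_matrix()
print("t",round(float(o["clock"]),2),"j",np.round(o["joint_pos"],3),"p",np.round(o["position"],4),"F",np.round(o["ft_force"],2),"w",round(float(o["grip_width"]),3))
z=M[:,2]; print("tilt deg",np.degrees(np.arccos(-z[2])).round(1),"z az",np.degrees(np.arctan2(z[1],z[0])).round(1),"y az",np.degrees(np.arctan2(M[1,1],M[0,1])).round(1),"y elev",np.degrees(np.arcsin(M[2,1])).round(1),"x az",np.degrees(np.arctan2(M[1,0],M[0,0])).round(1))
E
python3 st.py
```

```text
t 2.77 j [ 0.733 -0.042 -0.565  1.41  -0.02   1.769  1.506] p [ 0.4406 -0.1066  0.4596] F [ 0.94 -0.43 -0.17] w 1.003
tilt deg 0.2 z az -125.9 y az 76.9 y elev -0.2 x az 166.9
```

>>> apply_moves(
  commands=[
    [0, -0.012, -0.02, 3.4, -1],
    [0, -0.012, -0.04, 0, -1],
    [0, 0, -0.04, 0, -1],
    [0, 0, -0.04, 0, -1],
    [0, 0, -0.04, 0, -1],
  ],
)

```text
clock: 3.18
position: [0.4358, -0.123, 0.5847]
ee_rot: [0.135, 0.991, -0.001, 0.003]
ft_force: [1.4, -0.4, -0.4]
grip_width: 1.002
```

```bash
python3 st.py
```

```text
t 3.18 j [ 0.457  0.039 -0.299  1.064  0.015  2.034  1.465] p [ 0.4358 -0.123   0.5847] F [ 1.41 -0.44 -0.4 ] w 1.002
tilt deg 0.4 z az -24.1 y az 74.5 y elev -0.1 x az 164.5
```

>>> apply_moves(
  commands=[
    [0, 0, -0.04, 0, -1],
    [0, 0, -0.04, 0, -1],
    [0, 0, -0.04, 0, -1],
  ],
)

```text
clock: 3.43
position: [0.4361, -0.1231, 0.6068]
ee_rot: [0.135, 0.991, -0.003, 0.018]
ft_force: [0.6, 0.2, 0.2]
grip_width: 0.996
```

```bash
python3 st.py
```

```text
t 3.43 j [6.300e-02 2.300e-02 1.120e-01 1.029e+00 2.000e-03 2.053e+00 1.476e+00] p [ 0.4361 -0.1231  0.6068] F [0.61 0.17 0.21] w 0.996
tilt deg 2.1 z az -16.5 y az 74.5 y elev -0.0 x az 164.5
```

>>> apply_moves(
  commands=[
    [0, 0, -0.0417, 0, -1],
    [0, 0, -0.0417, 0, -1],
    [0, 0, -0.0417, 0, -1],
    [0, 0, -0.0417, 0, -1],
    [0, 0, -0.0417, 0, -1],
  ],
)

```text
clock: 3.85
position: [0.4249, -0.1154, 0.673]
ee_rot: [0.128, 0.988, -0.005, 0.09]
ft_force: [-0.5, -0.6, -0.3]
grip_width: 1.0
```

```bash
python3 st.py
```

```text
t 3.85 j [ 0.31  -0.012 -0.149  0.914  0.004  2.058  1.475] p [ 0.4249 -0.1154  0.673 ] F [-0.52 -0.58 -0.26] w 1.0
tilt deg 10.4 z az -10.8 y az 75.3 y elev 0.7 x az 165.1
```

>>> apply_moves(
  commands=[
    [-0.0417, 0, 0, 0, -1],
    [-0.0417, 0, 0, 0, -1],
    [-0.0417, 0, 0, 0, -1],
  ],
)

```text
clock: 4.1
position: [0.4893, -0.1472, 0.6813]
ee_rot: [0.137, 0.985, 0.002, 0.104]
ft_force: [0.8, -3.3, -0.7]
grip_width: 0.999
```

```bash
python3 st.py
```

```text
t 4.1 j [-0.024  0.136  0.318  0.747 -0.086  2.058  1.534] p [ 0.4893 -0.1472  0.6813] F [ 0.84 -3.32 -0.72] w 0.999
tilt deg 11.9 z az -7.0 y az 74.4 y elev 1.8 x az 164.0
```

>>> apply_moves(
  commands=[
    [0, 0, -0.0417, 0, -1],
    [0, 0, -0.0417, 0, -1],
    [0, 0, -0.0417, 0, -1],
    [0, 0, -0.0417, 0, -1],
    [0, 0, -0.0417, 0, -1],
  ],
)

```text
clock: 4.52
position: [0.4455, -0.1375, 0.7447]
ee_rot: [0.139, 0.976, -0.009, 0.17]
ft_force: [0.0, -0.1, -0.3]
grip_width: 1.001
```

```bash
python3 st.py
```

```text
t 4.52 j [-0.514  0.013  0.755  0.733 -0.027  2.058  1.511] p [ 0.4455 -0.1375  0.7447] F [ 0.05 -0.07 -0.32] w 1.001
tilt deg 19.6 z az -11.3 y az 74.1 y elev 1.7 x az 163.5
```

>>> apply_moves(
  commands=[
    [0, 0, -0.0417, 0, -1],
    [0, 0, -0.0417, 0, -1],
    [0, 0, -0.0417, 0, -1],
  ],
)

```text
clock: 4.77
position: [0.4303, -0.1344, 0.7621]
ee_rot: [0.136, 0.973, -0.008, 0.189]
ft_force: [0.4, -0.5, -0.6]
grip_width: 1.002
```

```bash
python3 st.py
```

```text
t 4.77 j [-0.105 -0.005  0.314  0.708 -0.01   2.058  1.496] p [ 0.4303 -0.1344  0.7621] F [ 0.43 -0.46 -0.62] w 1.002
tilt deg 21.8 z az -10.3 y az 74.5 y elev 2.1 x az 163.7
```

```bash
python3 plan.py .33 -.30 .76 0 5
```

```text
step mm 38.72367795280949
[0.0094, -0.0373, -0.0047] 0.0
[0.0094, -0.0373, -0.0047] 0.0
[0.0094, -0.0373, -0.0047] 0.0
[0.0094, -0.0373, -0.0047] 0.0
[0.0094, -0.0373, -0.0047] 0.0
```

>>> apply_moves(
  commands=[
    [0.009, -0.037, -0.005, 0, -1],
    [0.009, -0.037, -0.005, 0, -1],
    [0.009, -0.037, -0.005, 0, -1],
    [0.009, -0.037, -0.005, 0, -1],
    [0.009, -0.037, -0.005, 0, -1],
  ],
)

```text
clock: 5.18
position: [0.3344, -0.2915, 0.7554]
ee_rot: [0.121, 0.972, -0.009, 0.201]
ft_force: [1.6, -1.2, 0.2]
grip_width: 1.0
```

```bash
python3 st.py
```

```text
t 5.18 j [ 0.179 -0.023  0.592  0.751 -0.242  2.058  1.946] p [ 0.3344 -0.2915  0.7554] F [ 1.62 -1.23  0.16] w 1.0
tilt deg 23.2 z az -9.7 y az 76.2 y elev 1.7 x az 165.4
```

>>> apply_moves(
  commands=[
    [0, 0, -0.0417, 0, -1],
    [0, 0, -0.0417, 0, -1],
    [0, 0, -0.0417, 0, -1],
  ],
)

```text
clock: 5.43
position: [0.2968, -0.2856, 0.7854]
ee_rot: [0.136, 0.963, -0.03, 0.23]
ft_force: [1.0, 0.4, -0.5]
grip_width: 0.996
```

```bash
python3 st.py
```

```text
t 5.43 j [ 0.083 -0.109  0.612  0.741 -0.147  2.058  1.899] p [ 0.2968 -0.2856  0.7854] F [ 0.97  0.43 -0.48] w 0.996
tilt deg 26.8 z az -15.4 y az 74.0 y elev 0.3 x az 163.8
```

Tilt is now 26.8° with the heading right (-15.4°). Next I travel towards the caddy.

```bash
python3 plan.py .42 0 .55 0 10 | head -2
```

```text
step mm 39.00643191032448
[0.0072, 0.0307, 0.0229] 0.0
```

>>> apply_moves(
  commands=[
    [0.007, 0.031, 0.023, 0, -1],
    [0.007, 0.031, 0.023, 0, -1],
    [0.007, 0.031, 0.023, 0, -1],
    [0.007, 0.031, 0.023, 0, -1],
    [0.007, 0.031, 0.023, 0, -1],
  ],
)

```text
clock: 5.85
position: [0.3515, -0.1475, 0.6796]
ee_rot: [0.152, 0.956, -0.043, 0.247]
ft_force: [-0.2, -0.5, 0.6]
grip_width: 1.0
```

>>> apply_moves(
  commands=[
    [0.007, 0.031, 0.023, 0, -1],
    [0.007, 0.031, 0.023, 0, -1],
    [0.007, 0.031, 0.023, 0, -1],
    [0.007, 0.031, 0.023, 0, -1],
    [0.007, 0.031, 0.023, 0, -1],
  ],
)

```text
clock: 6.27
position: [0.4228, 0.0008, 0.5605]
ee_rot: [0.152, 0.954, -0.048, 0.255]
ft_force: [1.4, 0.1, 0.3]
grip_width: 0.998
```

```bash
python3 st.py; python3 plan.py .42 .29 .28 0 10 | head -2
```

```text
t 6.27 j [ 0.068 -0.425 -0.251  1.588  0.154  1.508  1.095] p [0.4228 0.0008 0.5605] F [1.37 0.12 0.29] w 0.998
tilt deg 30.1 z az -19.8 y az 71.6 y elev -0.8 x az 162.1
step mm 40.28813005501603
[0.022, 0.0278, 0.0192] 0.0
```

>>> apply_moves(
  commands=[
    [0.022, 0.028, 0.019, 0, -1],
    [0.022, 0.028, 0.019, 0, -1],
    [0.022, 0.028, 0.019, 0, -1],
    [0.022, 0.028, 0.019, 0, -1],
    [0.022, 0.028, 0.019, 0, -1],
  ],
)

```text
clock: 6.68
position: [0.4214, 0.1532, 0.4182]
ee_rot: [0.152, 0.952, -0.052, 0.26]
ft_force: [1.3, 0.8, 0.5]
grip_width: 1.003
```

>>> apply_moves(
  commands=[
    [0.022, 0.028, 0.019, 0, -1],
    [0.022, 0.028, 0.019, 0, -1],
    [0.022, 0.028, 0.019, 0, -1],
    [0.022, 0.028, 0.019, 0, -1],
    [0, 0, 0, 0, -1],
  ],
)

```text
clock: 7.1
position: [0.4168, 0.2799, 0.3]
ee_rot: [0.149, 0.952, -0.05, 0.264]
ft_force: [-0.8, -0.3, -0.5]
grip_width: 0.997
```

```bash
python3 st.py; cat > c.py <<'E'
from h import *
o=manip.get_obs(); M=R.from_quat(o["ee_rot"]).as_matrix()
yaw=np.radians(-17.0); c=np.array([.513,.270,.040]); g=c-.028*np.array([np.cos(yaw),np.sin(yaw),0])
t=g+.022*M[:,2]; print("tcp",t.round(4)); p=t-.12*M[:,2]; print("pre",p.round(4)); print("to pre in tool",(M.T@(p-o["position"])).round(4),"to grasp",(M.T@(t-o["position"])).round(4))
E
python3 c.py; cat > pic.py <<'E'
import sys; from h import *
n=sys.argv[1]; a,b,c,d=map(int,sys.argv[3:7]); im,dd=camera(n); cv2.imwrite("pics/full.png",im[...,::-1]); np.save("last_"+n+".npy",dd); cr=im[b:d,a:c,::-1]; s=min(800/(c-a),600/(d-b)); cv2.imwrite("pics/"+sys.argv[2],cv2.resize(cr,None,fx=s,fy=s,interpolation=2))
E
```

```text
t 7.1 j [ 0.074 -0.153 -0.999  1.885  0.419  1.201  0.205] p [0.4168 0.2799 0.3   ] F [-0.82 -0.26 -0.53] w 0.997
tilt deg 31.2 z az -19.7 y az 72.0 y elev -1.0 x az 162.6
tcp [0.4969 0.2744 0.0212]
pre [0.4385 0.2953 0.1239]
to pre in tool [0.0773 0.0244 0.1586] to grasp [0.0773 0.0244 0.2786]
```

>>> apply_moves(
  commands=[
    [0.0155, 0.005, 0.032, 0, -1],
    [0.0155, 0.005, 0.032, 0, -1],
    [0.0155, 0.005, 0.032, 0, -1],
    [0.0155, 0.005, 0.032, 0, -1],
    [0.0155, 0.005, 0.03, 0, -1],
  ],
)

```text
clock: 7.52
position: [0.4427, 0.3049, 0.1295]
ee_rot: [0.149, 0.95, -0.042, 0.271]
ft_force: [0.5, -0.5, -0.0]
grip_width: 1.0
```

```bash
python3 st.py; python3 c.py; python3 pic.py scene p1.png 330 170 490 290
```

```text
t 7.52 j [-0.039  0.253 -1.061  2.037  0.907  1.075 -0.31 ] p [0.4427 0.3049 0.1295] F [ 0.48 -0.53 -0.05] w 1.0
tilt deg 31.9 z az -17.6 y az 72.2 y elev 0.1 x az 162.2
tcp [0.4973 0.2747 0.0213]
pre [0.4369 0.2939 0.1232]
to pre in tool [ 0.0051 -0.0122  0.0042] to grasp [ 0.0051 -0.0122  0.1242]
```

View pics/p1.png

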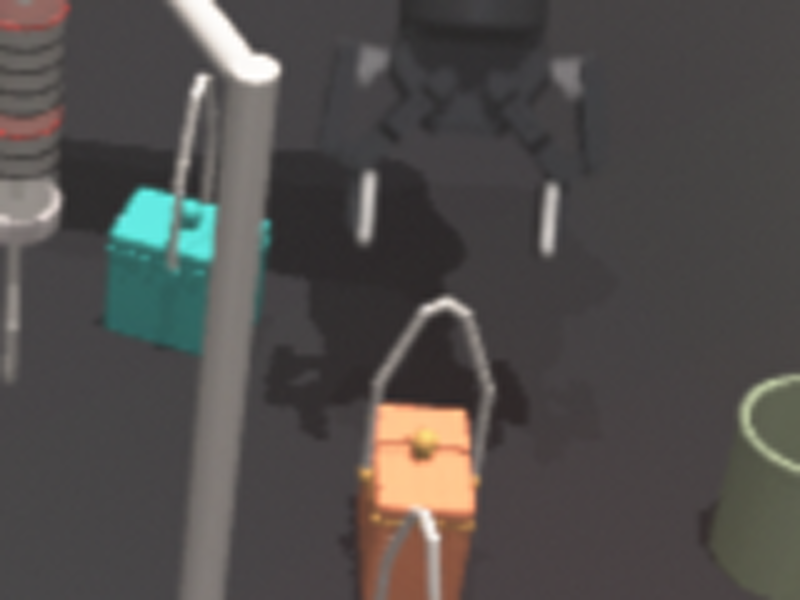

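The gripper stands squarely behind the copper caddy, with the fingers at crop (365,200) and (550,215). I correct y and slide in.

>>> apply_moves(
  commands=[
    [0.005, -0.012, 0.004, 0, -1],
    [0, 0, 0.03, 0, -1],
    [0, 0, 0.03, 0, -1],
    [0, 0, 0.03, 0, -1],
    [0, 0, 0, 0, -1],
  ],
)

```text
clock: 7.98
position: [0.4826, 0.2784, 0.0404]
ee_rot: [0.15, 0.951, -0.041, 0.267]
ft_force: [-0.3, -1.0, -0.6]
grip_width: 0.994
```

```bash
python3 st.py; python3 c.py; python3 pic.py top p2.png 180 220 300 310
```

```text
t 7.98 j [-0.082  0.431 -0.925  2.08   1.138  0.977 -0.446] p [0.4826 0.2784 0.0404] F [-0.34 -1.   -0.57] w 0.994
tilt deg 31.3 z az -17.7 y az 72.1 y elev 0.1 x az 162.0
tcp [0.4971 0.2747 0.0212]
pre [0.4377 0.2937 0.1237]
to pre in tool [-0.0028  0.0009 -0.0959] to grasp [-0.0028  0.0009  0.0241]
```

View pics/p2.png

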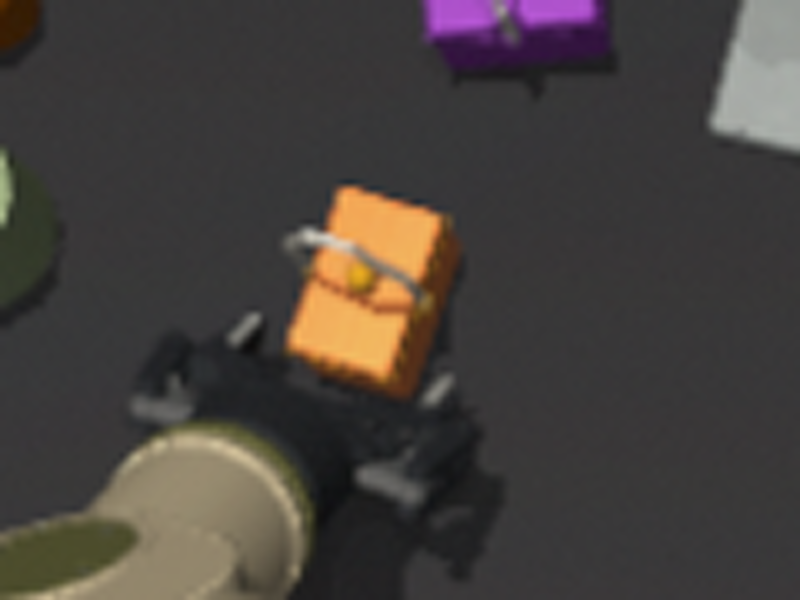

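The fingers straddle the near end of the caddy and are centred. I finish the slide and close.

>>> apply_moves(
  commands=[
    [-0.003, 0, 0.014, 0, -1],
    [0, 0, 0.01, 0, -1],
    [0, 0, 0, 0, -1],
  ],
  squeeze=80,
)

```text
clock: 8.28
position: [0.4987, 0.2782, 0.0299]
ee_rot: [0.151, 0.95, -0.037, 0.269]
ft_force: [-0.2, -0.2, -0.6]
grip_width: 0.995
```

>>> apply_moves(
  commands=[
    [0, 0, 0, 0, 0],
    [0, 0, 0, 0, 0.3],
    [0, 0, 0, 0, 1],
    [0, 0, 0, 0, 1],
    [0, 0, 0, 0, 1],
  ],
  squeeze=80,
)

```text
clock: 8.7
position: [0.498, 0.2807, 0.0351]
ee_rot: [0.151, 0.95, -0.035, 0.271]
ft_force: [0.2, 0.5, -4.1]
grip_width: 0.571
```

>>> apply_moves(
  commands=[
    [0, 0, 0, 0, 1],
    [0, 0, 0, 0, 1],
    [0, 0, 0, 0, 1],
  ],
)

```text
clock: 8.95
position: [0.497, 0.2808, 0.0347]
ee_rot: [0.15, 0.95, -0.035, 0.27]
ft_force: [1.7, -0.7, -2.0]
grip_width: 0.574
```

```bash
python3 st.py; python3 c.py; python3 -c "
from h import *
camera('scene');print(nets.place_of('scene','caddy_bail')[:3]);print(nets.place_of('scene','caddy_mid')[:3])"
```

```text
t 8.95 j [-0.086  0.455 -0.903  2.066  1.175  0.961 -0.456] p [0.497  0.2808 0.0347] F [ 1.65 -0.74 -1.96] w 0.574
tilt deg 31.6 z az -16.3 y az 72.3 y elev 0.9 x az 161.7
tcp [0.4973 0.2749 0.0213]
pre [0.4369 0.2926 0.1234]
to pre in tool [ 0.0052 -0.0057 -0.1075] to grasp [ 0.0052 -0.0057  0.0125]
[{'xy': [413.6, 274.0], 'conf': 0.63}, {'xy': [420.3, 230.9], 'conf': 0.59}]
[{'xy': [412.7, 267.3], 'conf': 0.95}, {'xy': [406.9, 311.7], 'conf': 0.89}, {'xy': [370.0, 224.0], 'conf': 0.66}]
```

Gripped: the opening is 49 mm. Now I lift straight up, gently.

```bash
python3 plan.py .497 .2808 .1347 0 10 | head -2
```

```text
step mm 9.993836966771665
[-0.0052, 0.0002, -0.0085] 0.0
```

>>> apply_moves(
  commands=[
    [-0.005, 0, -0.0085, 0, 1],
    [-0.005, 0, -0.0085, 0, 1],
    [-0.0105, 0, -0.017, 0, 1],
    [-0.0105, 0, -0.017, 0, 1],
    [-0.0105, 0, -0.017, 0, 1],
  ],
)

```text
clock: 9.52
position: [0.4926, 0.2774, 0.1101]
ee_rot: [0.149, 0.952, -0.038, 0.265]
ft_force: [0.7, -0.7, -4.7]
grip_width: 0.574
```

>>> apply_moves(
  commands=[
    [-0.0105, 0, -0.017, 0, 1],
    [-0.0105, 0, -0.017, 0, 1],
    [0, 0, 0, 0, 1],
    [0, 0, 0, 0, 1],
  ],
)

```text
clock: 9.85
position: [0.4928, 0.2773, 0.1542]
ee_rot: [0.15, 0.952, -0.037, 0.266]
ft_force: [0.2, -1.2, -5.8]
grip_width: 0.575
```

```bash
python3 st.py; python3 -c "
from h import *
for c in ('scene','top'):
  camera(c)
  for t in ('caddy_bail','caddy_mid'): print(c,t,[(x['xy'],x['conf']) for x in nets.place_of(c,t)[:4]])"; python3 pic.py scene p3.png 340 130 500 250
```

```text
t 9.85 j [ 0.079  0.225 -1.043  1.987  0.856  1.025 -0.136] p [0.4928 0.2773 0.1542] F [ 0.2  -1.24 -5.78] w 0.575
tilt deg 31.1 z az -16.9 y az 72.2 y elev 0.5 x az 162.0
scene caddy_bail [([414.6, 276.9], 0.94), ([364.7, 188.7], 0.93), ([425.5, 193.1], 0.81), ([331.5, 242.3], 0.58)]
scene caddy_mid [([405.1, 311.1], 0.94), ([370.9, 221.8], 0.86), ([415.0, 227.6], 0.63)]
top caddy_bail [([219.9, 249.2], 0.88), ([252.6, 211.6], 0.66), ([329.3, 206.1], 0.65), ([249.5, 331.9], 0.55)]
top caddy_mid [([254.1, 333.4], 0.81), ([227.7, 263.4], 0.7), ([257.9, 220.4], 0.7), ([220.6, 249.0], 0.34)]
```

View pics/p3.png

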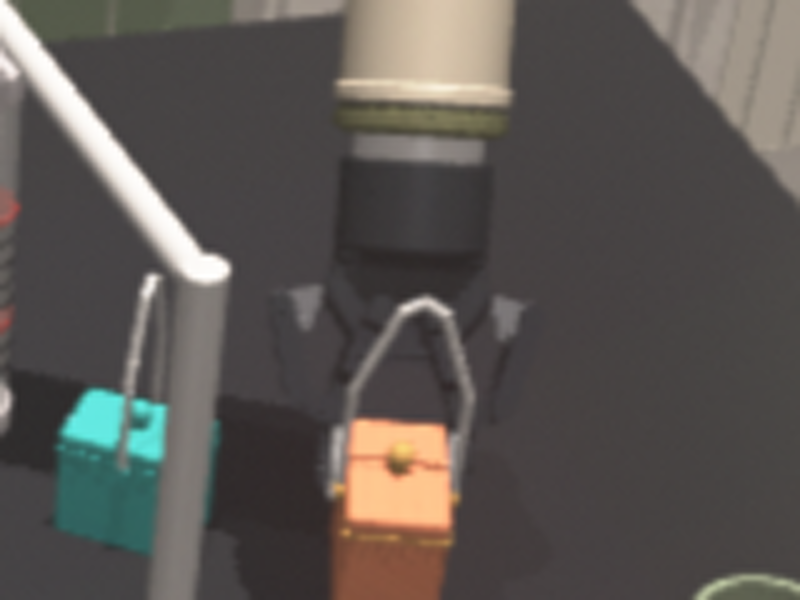

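```bash
python3 - <<'E'
from h import *
print("tri bail",tri((425.5,192.8),(219.9,249.2)))
print("scene ray at z .2895",atz("scene",425.5,192.5,.2895),"top",atz("top",219.9,249.2,.2895))
print("mid tri",tri((415,227.6),(227.7,263.4)))
print("hook scene .28",atz("scene",331.5,242.3,.28))
# caddy top face depth now, bail depth
import cv2
d=np.load("last_scene.npy"); P=cloud("scene",d); im=cv2.imread("pics/full.png"); h=cv2.cvtColor(im,cv2.COLOR_BGR2HSV)
m=np.zeros((480,640),bool); m[205:240,402:436]=1; m&=(h[...,1]>110)&(h[...,2]>150)&(h[...,0]<20)
q=P[m]; q=q[(q[:,2]>.18)&(q[:,2]<.20)]; print(len(q),q.mean(0),q[:,2].std(),cv2.minAreaRect(q[:,:2].astype(np.float32)))
A=np.c_[q,]; u,s,vt=np.linalg.svd(q-q.mean(0)); print("normal",vt[2])
# bail/hook depth points
m=np.zeros((480,640),bool); m[188:215,405:436]=1; q=P[m]; q=q[(q[:,2]>.22)&(q[:,2]<.31)&(q[:,0]>.45)]; print("bail pts",len(q),q[q[:,2]>.275].mean(0) if len(q) else 0, q[:,2].max())
m=np.zeros((480,640),bool); m[218:250,325:340]=1; q=P[m]; q=q[(q[:,2]>.26)&(q[:,2]<.35)&(q[:,0]>.55)]; 
for a in q[::6]: print("hook",a.round(4))
E
```

```text
tri bail (array([0.50805556, 0.27602971, 0.28069877]), np.float64(0.0009904249552683125))
scene ray at z .2895 [0.51857381 0.27033249 0.2895    ] top [0.50643074 0.27480116 0.2895    ]
mid tri (array([0.48951018, 0.27338281, 0.16218409]), np.float64(0.0045414929144202785))
hook scene .28 [0.63958566 0.01581464 0.28      ]
394 [0.51587598 0.26928107 0.18971492] 0.0026570077020941934 ((0.5111310482025146, 0.26932382583618164), (0.050502605736255646, 0.08837500214576721), 73.81983184814453)
normal [ 0.03022634 -0.01756983  0.99938865]
bail pts 397 [0.51261235 0.27115884 0.28466049] 0.29443400529438857
hook [0.6434 0.014  0.3452]
hook [0.6459 0.0136 0.3394]
hook [0.646  0.0138 0.3317]
hook [0.6495 0.0131 0.3267]
hook [0.6539 0.0122 0.3225]
hook [0.6547 0.0121 0.3179]
hook [0.6571 0.0116 0.3145]
hook [0.6614 0.0106 0.3129]
hook [0.6624 0.0105 0.3084]
hook [0.6576 0.012  0.2989]
hook [0.6599 0.0115 0.2955]
hook [0.6546 0.0131 0.2854]
```

The caddy is held firmly. Its weight reads about 5.3 N, so I expect roughly 50 mm of travel. From scene depth the bail is at (0.511, 0.271, 0.289) and the hook saddle at (0.642, 0.0145). I go to a point 80 mm in front of the hook.

```bash
python3 plan.py .5458 .0403 .1727 0 9 | head -2
```

```text
step mm 27.110544328178275
[-0.0129, -0.0233, 0.005] 0.0
```

>>> apply_moves(
  commands=[
    [-0.006, -0.012, 0.0025, 0, 1],
    [-0.013, -0.023, 0.005, 0, 1],
    [-0.013, -0.023, 0.005, 0, 1],
    [-0.013, -0.023, 0.005, 0, 1],
    [-0.013, -0.023, 0.005, 0, 1],
  ],
)

```text
clock: 10.62
position: [0.517, 0.1642, 0.1594]
ee_rot: [0.143, 0.954, -0.034, 0.262]
ft_force: [-0.3, -1.1, -5.4]
grip_width: 0.577
```

>>> apply_moves(
  commands=[
    [-0.013, -0.023, 0.005, 0, 1],
    [-0.013, -0.023, 0.005, 0, 1],
    [-0.013, -0.023, 0.005, 0, 1],
    [-0.013, -0.02, 0.005, 0, 1],
    [0, 0, 0, 0, 1],
  ],
)

```text
clock: 11.03
position: [0.543, 0.0508, 0.1666]
ee_rot: [0.145, 0.954, -0.038, 0.261]
ft_force: [-0.3, -0.1, -4.7]
grip_width: 0.575
```

```bash
cat > m.py <<'E'
from h import *
import cv2
o=manip.get_obs(); M=R.from_quat(o["ee_rot"]).as_matrix(); p=o["position"]
im,d=camera("scene"); P=cloud("scene",d)
g=p+[.018,-.006,.135]   # guess of bail
u,v=proj("scene",g).round().astype(int); Q=P[v-15:v+40,u-25:u+26].reshape(-1,3)
b=Q[(abs(Q[:,0]-g[0])<.03)&(abs(Q[:,1]-g[1])<.04)]
top=b[b[:,2]>b[:,2].max()-.012]; print("bail px",u,v,"n",len(top),"mean",top.mean(0).round(4),"zmax",b[:,2].max().round(4))
Hk=P[200:270,320:345].reshape(-1,3); hk=Hk[(Hk[:,2]>.23)&(Hk[:,2]<.35)&(abs(Hk[:,0]-.645)<.035)&(abs(Hk[:,1]-.015)<.02)]
if len(hk): print("hook n",len(hk),"zmin",hk[:,2].min(),"rod",np.median(hk[hk[:,2]>.335],0).round(4),"back",np.median(hk[(hk[:,2]>.285)&(hk[:,2]<.312)],0).round(4))
print("net",[(x['xy'],round(x['conf'],2)) for x in nets.place_of("scene","caddy_bail")[:4]],[(x['xy'],round(x['conf'],2)) for x in nets.place_of("scene","hook_saddle")[:2]])
camera("top"); print("top",[(x['xy'],round(x['conf'],2),atz("top",*x['xy'],p[2]+.135)[:2].round(4)) for x in nets.place_of("top","caddy_bail")[:4]])
w=[.97,-.242,0]; print("tool dir of hook +x",(M.T@w).round(3),"of up",(M.T@[0,0,1]).round(3),"of hook +y",(M.T@[.242,.97,0]).round(3))
c=im[170:290,280:440,::-1]; cv2.imwrite("pics/m.png",cv2.resize(c,(800,600),interpolation=2))
E
python3 st.py; python3 m.py
```

```text
t 11.03 j [ 0.495 -0.065 -0.834  2.139  0.438  0.655  0.624] p [0.543  0.0508 0.1666] F [-0.25 -0.14 -4.73] w 0.575
tilt deg 30.6 z az -16.9 y az 72.8 y elev 0.2 x az 162.6
bail px 336 211 n 8 mean [0.5678 0.0573 0.2942] zmax 0.3005
hook n 68 zmin 0.27771118826565633 rod [0.645  0.0144 0.341 ] back [0.6591 0.0116 0.3001]
net [([338.5, 211.2], 0.92), ([412.8, 273.0], 0.9), ([368.6, 186.3], 0.87)] [([331.9, 242.5], 0.61)]
top [([303.1, 229.6], 0.63, array([0.5561, 0.0522])), ([250.9, 331.7], 0.56, array([0.2874, 0.1855])), ([252.9, 212.4], 0.55, array([0.6044, 0.1872]))]
tool dir of hook +x [-0.859  0.056  0.508] of up [-0.509  0.004 -0.861] of hook +y [ 0.051  0.998 -0.025]
```

View pics/m.png

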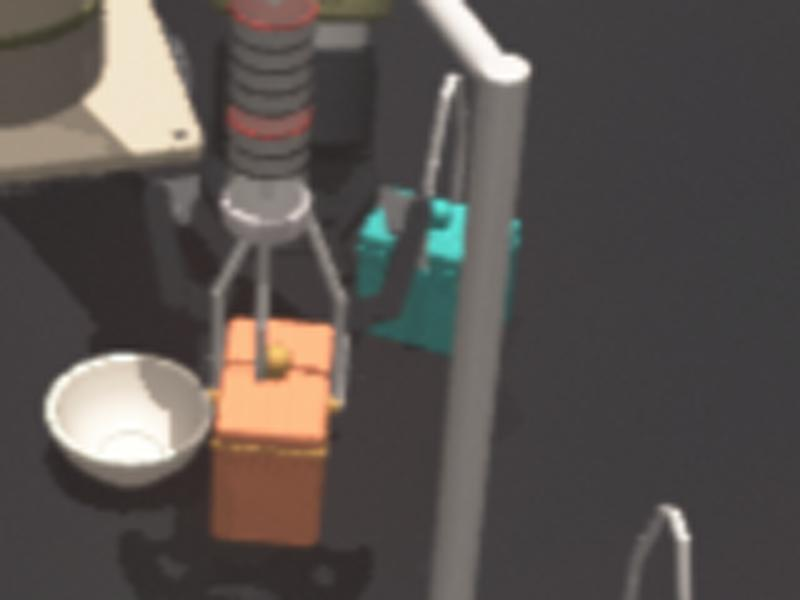

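Both shoulders of the bail are visible, at crop (217,293) and (343,297), with the peak hidden behind the tube. By the carried offset the bail is 10 mm to hook +y and 86 mm short. I correct that and close in by 45 mm.

>>> apply_moves(
  commands=[
    [-0.0105, -0.002, 0.004, 0, 1],
    [-0.0105, -0.002, 0.004, 0, 1],
    [-0.0105, -0.002, 0.004, 0, 1],
    [-0.0105, -0.002, 0.004, 0, 1],
    [0, 0, 0, 0, 1],
  ],
)

```text
clock: 11.7
position: [0.5867, 0.0392, 0.1746]
ee_rot: [0.138, 0.955, -0.035, 0.261]
ft_force: [-1.0, -0.7, -4.1]
grip_width: 0.574
```

```bash
python3 st.py; python3 m.py
```

```text
t 11.7 j [ 0.508  0.039 -0.818  2.047  0.512  0.673  0.639] p [0.5867 0.0392 0.1746] F [-1.05 -0.73 -4.09] w 0.574
tilt deg 30.6 z az -15.9 y az 73.6 y elev 0.3 x az 163.4
bail px 336 220 n 27 mean [0.6084 0.0348 0.3105] zmax 0.3155
hook n 69 zmin 0.2776869332437867 rod [0.6453 0.0152 0.3422] back [0.659  0.0113 0.3002]
net [([414.8, 274.1], 0.72), ([368.4, 187.1], 0.72), ([337.3, 222.9], 0.6)] [([330.1, 243.0], 0.56)]
top [([251.9, 209.8], 0.98, array([0.6094, 0.189 ])), ([307.2, 212.1], 0.73, array([0.6022, 0.041 ])), ([245.9, 330.5], 0.66, array([0.2901, 0.1973]))]
tool dir of hook +x [-0.86   0.042  0.508] of up [-0.509  0.006 -0.861] of hook +y [ 0.039  0.999 -0.016]
```

View pics/m.png

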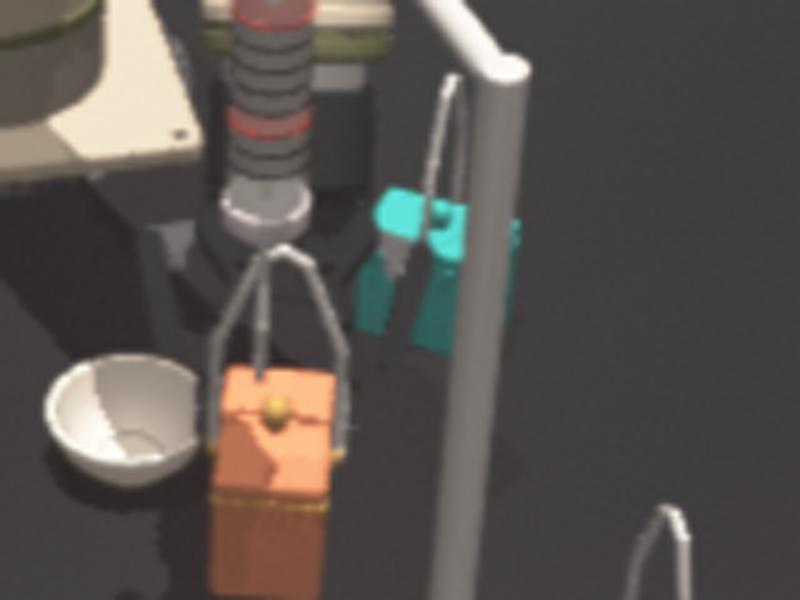

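The peak is now visible at crop (284,250), with the hook's lower end at (260,375). The bail is still about 9.7 mm to hook +y and 39 mm short. I correct the sideways error alone first.

>>> apply_moves(
  commands=[
    [0, -0.005, 0, 0, 1],
    [0, -0.005, 0, 0, 1],
    [0, 0, 0, 0, 1],
  ],
)

```text
clock: 12.2
position: [0.5802, 0.0311, 0.1735]
ee_rot: [0.136, 0.955, -0.036, 0.261]
ft_force: [0.1, 1.0, -4.4]
grip_width: 0.575
```

```bash
python3 st.py; python3 m.py
```

```text
t 12.2 j [ 0.523  0.017 -0.811  2.065  0.479  0.658  0.681] p [0.5802 0.0311 0.1735] F [ 0.13  0.97 -4.43] w 0.575
tilt deg 30.5 z az -15.9 y az 73.8 y elev 0.2 x az 163.7
bail px 332 219 n 32 mean [0.6012 0.027  0.3057] zmax 0.3108
hook n 69 zmin 0.27983107717706557 rod [0.6454 0.0146 0.3411] back [0.6588 0.0114 0.3009]
net [([415.1, 273.3], 0.88), ([368.8, 185.7], 0.88), ([331.4, 217.7], 0.77)] [([328.7, 244.6], 0.54), ([501.6, 312.0], 0.27)]
top [([249.3, 209.1], 0.89, array([0.6117, 0.1961])), ([249.3, 327.0], 0.88, array([0.299 , 0.1889])), ([403.5, 258.1], 0.29, array([ 0.4758, -0.2122])), ([316.1, 303.7], 0.18, array([0.3575, 0.0178]))]
tool dir of hook +x [-0.861  0.038  0.507] of up [-0.508  0.003 -0.862] of hook +y [ 0.035  0.999 -0.017]
```

>>> apply_moves(
  commands=[
    [-0.0065, 0, 0.0035, 0, 1],
    [-0.0065, 0, 0.0035, 0, 1],
    [-0.0065, 0, 0.0035, 0, 1],
    [-0.0065, 0, 0.0035, 0, 1],
  ],
)

```text
clock: 12.78
position: [0.6112, 0.0241, 0.1752]
ee_rot: [0.135, 0.955, -0.035, 0.261]
ft_force: [0.4, 0.3, -5.2]
grip_width: 0.568
```

```bash
python3 st.py; python3 m.py | head -3
```

```text
t 12.78 j [ 0.516  0.096 -0.798  1.999  0.55   0.676  0.661] p [0.6112 0.0241 0.1752] F [ 0.35  0.28 -5.16] w 0.568
tilt deg 30.6 z az -15.7 y az 73.9 y elev 0.2 x az 163.8
bail px 332 228 n 52 mean [0.6556 0.0109 0.3659] zmax 0.3719
hook n 145 zmin 0.251302837331037 rod [0.6452 0.0147 0.3406] back [0.6341 0.0116 0.3008]
net [([370.4, 188.9], 0.96), ([332.6, 228.4], 0.85), ([414.8, 273.5], 0.8), ([330.5, 269.3], 0.44)] [([330.0, 241.0], 0.55), ([506.3, 312.4], 0.33)]
```

>>> apply_moves(
  commands=[
    [-0.005, 0, 0.003, 0, 1],
    [-0.005, 0, 0.003, 0, 1],
    [0, 0, 0, 0, 1],
  ],
)

```text
clock: 13.28
position: [0.6218, 0.0213, 0.1749]
ee_rot: [0.135, 0.955, -0.036, 0.261]
ft_force: [-0.5, -0.1, -4.7]
grip_width: 0.575
```

```bash
python3 st.py; python3 m.py | tail -1
```

```text
t 13.28 j [ 0.51   0.124 -0.791  1.977  0.572  0.682  0.656] p [0.6218 0.0213 0.1749] F [-0.52 -0.09 -4.71] w 0.575
tilt deg 30.6 z az -15.8 y az 74.0 y elev 0.1 x az 163.9
tool dir of hook +x [-0.86   0.035  0.508] of up [-0.508  0.003 -0.861] of hook +y [ 0.032  0.999 -0.016]
```

View pics/m.png

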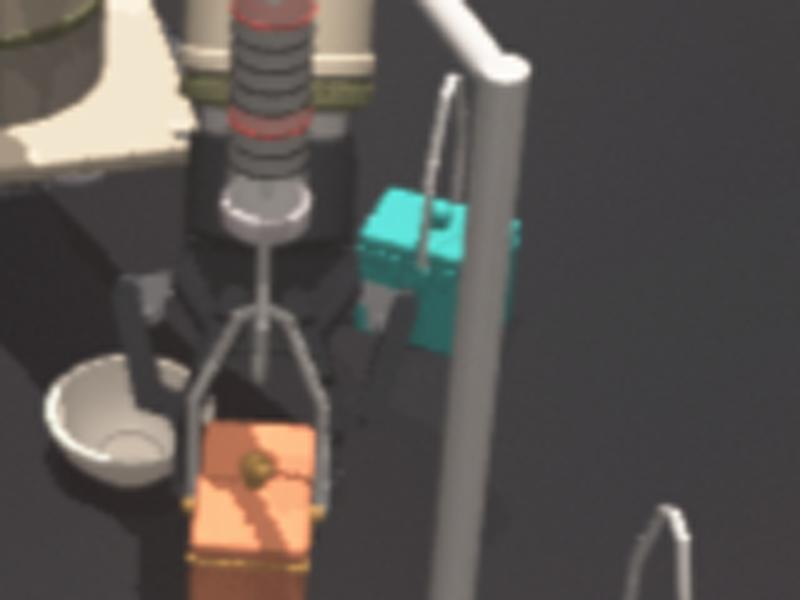

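The bail peak at crop (262,310) is centred on the hook wire and inside the hook. I average the held weight, then lower slowly.

```bash
cat > f.py <<'E'
import sys; from h import *
F=[];Z=[]
for k in range(int(sys.argv[1])):
    camera("top"); o=manip.get_obs(); F.append(o["ft_force"]); Z.append(o["position"])
F=np.array(F); print("F",F.mean(0).round(2),"sd",F.std(0).round(2),"p",np.mean(Z,0).round(4),"t",round(float(o["clock"]),2),"v",np.abs(o["joint_velocities"]).max().round(4))
E
python3 f.py 10
```

```text
F [-0.11  0.01 -4.86] sd [0.31 0.42 0.56] p [0.6208 0.0218 0.1747] t 14.03 v 0.0026
```

>>> apply_moves(
  commands=[
    [0.002, 0, 0.0035, 0, 1],
    [0.002, 0, 0.0035, 0, 1],
    [0.002, 0, 0.0035, 0, 1],
    [0.002, 0, 0.0035, 0, 1],
    [0.002, 0, 0.0035, 0, 1],
  ],
)

```text
clock: 14.45
position: [0.6215, 0.0216, 0.1533]
ee_rot: [0.135, 0.955, -0.036, 0.262]
ft_force: [-0.2, -0.5, -4.5]
grip_width: 0.575
```

```bash
python3 f.py 2
```

```text
F [-0.82  0.23 -5.78] sd [0.61 0.1  1.11] p [0.621  0.0215 0.1524] t 14.55 v 0.0223
```

>>> apply_moves(
  commands=[
    [0.0015, 0, 0.003, 0, 1],
    [0.0015, 0, 0.003, 0, 1],
    [0.0015, 0, 0.003, 0, 1],
    [0.0015, 0, 0.003, 0, 1],
    [0.0015, 0, 0.003, 0, 1],
  ],
)

```text
clock: 14.97
position: [0.6231, 0.0213, 0.1356]
ee_rot: [0.135, 0.955, -0.035, 0.262]
ft_force: [-0.4, -0.1, -4.0]
grip_width: 0.573
```

```bash
python3 f.py 4
```

```text
F [ 0.32 -0.86 -4.35] sd [0.59 0.48 0.95] p [0.6229 0.0212 0.1353] t 15.17 v 0.0057
```

>>> apply_moves(
  commands=[
    [0.0015, 0, 0.003, 0, 1],
    [0.0015, 0, 0.003, 0, 1],
    [0.0015, 0, 0.003, 0, 1],
    [0.0015, 0, 0.003, 0, 1],
    [0.0015, 0, 0.003, 0, 1],
  ],
)

```text
clock: 15.58
position: [0.6249, 0.021, 0.1192]
ee_rot: [0.135, 0.955, -0.036, 0.263]
ft_force: [-2.5, -0.5, -2.3]
grip_width: 0.573
```

```bash
python3 f.py 4; python3 st.py; python3 m.py
```

```text
F [-2.46 -0.97 -1.98] sd [0.57 0.6  0.95] p [0.6248 0.0209 0.119 ] t 15.78 v 0.0047
t 15.78 j [ 0.447  0.213 -0.744  2.026  0.757  0.608  0.48 ] p [0.625  0.0209 0.1195] F [-2.84 -0.84 -2.06] w 0.575
tilt deg 30.7 z az -15.7 y az 74.0 y elev 0.2 x az 163.8
bail px 331 253 n 26 mean [0.6537 0.0129 0.2931] zmax 0.2986
hook n 156 zmin 0.231416567746196 rod [0.645  0.0152 0.3427] back [0.648  0.0138 0.2964]
net [([413.7, 276.4], 0.66), ([370.9, 188.7], 0.62), ([331.7, 254.6], 0.57)] [([331.8, 253.1], 0.56), ([327.8, 292.9], 0.55)]
top [([252.2, 208.9], 0.9, array([0.6273, 0.1957])), ([248.9, 328.0], 0.89, array([0.2995, 0.1973])), ([316.0, 205.0], 0.84, array([0.6375, 0.0183]))]
tool dir of hook +x [-0.859  0.036  0.511] of up [-0.511  0.003 -0.859] of hook +y [ 0.032  0.999 -0.015]
```

Fx of -2.5 N shows the bail leaning on the hook's back curve, because x drifted by +3 mm. I ease back about 4 mm.

>>> apply_moves(
  commands=[
    [0.0025, 0, -0.001, 0, 1],
    [0.0025, 0, -0.001, 0, 1],
    [0, 0, 0, 0, 1],
  ],
)

```text
clock: 16.28
position: [0.6211, 0.0216, 0.1203]
ee_rot: [0.136, 0.954, -0.035, 0.264]
ft_force: [-0.9, -1.7, -2.3]
grip_width: 0.576
```

```bash
python3 f.py 4
```

```text
F [-0.08 -2.28 -2.37] sd [0.15 0.26 0.6 ] p [0.6211 0.0216 0.1202] t 16.48 v 0.0024
```

>>> apply_moves(
  commands=[
    [0, -0.002, 0, 0, 1],
    [0, -0.002, 0, 0, 1],
    [0, 0, 0, 0, 1],
  ],
)

```text
clock: 16.73
position: [0.6208, 0.0206, 0.1208]
ee_rot: [0.133, 0.954, -0.034, 0.265]
ft_force: [1.1, -0.8, -2.4]
grip_width: 0.576
```

```bash
python3 f.py 4
```

```text
F [ 1.57  2.4  -2.54] sd [0.37 0.6  0.21] p [0.6207 0.0208 0.1208] t 16.93 v 0.0016
```

>>> apply_moves(
  commands=[
    [0.002, 0.0005, 0.003, 0, 1],
    [0.002, 0, 0.003, 0, 1],
    [0.002, 0, 0.003, 0, 1],
    [0.002, 0, 0.003, 0, 1],
  ],
)

```text
clock: 17.27
position: [0.6208, 0.0209, 0.106]
ee_rot: [0.134, 0.954, -0.034, 0.266]
ft_force: [1.5, 0.4, -0.5]
grip_width: 0.573
```

```bash
python3 f.py 5
```

```text
F [ 2.05  0.56 -0.91] sd [0.35 0.9  0.6 ] p [0.6207 0.021  0.1059] t 17.52 v 0.0053
```

>>> apply_moves(
  commands=[
    [0.001, 0, 0.0035, 0, 1],
    [0.001, 0, 0.0035, 0, 1],
    [0, 0, 0, 0, 1],
  ],
)

```text
clock: 17.77
position: [0.623, 0.0204, 0.0994]
ee_rot: [0.134, 0.954, -0.034, 0.266]
ft_force: [2.7, 0.4, 0.6]
grip_width: 0.572
```

```bash
python3 f.py 8; python3 m.py | head -3
```

```text
F [1.74 0.23 0.1 ] sd [0.51 0.32 0.68] p [0.6232 0.0204 0.1001] t 18.17 v 0.0025
bail px 330 259 n 14 mean [0.6507 0.0132 0.2767] zmax 0.2835
hook n 138 zmin 0.23045564206402547 rod [0.6451 0.0157 0.3414] back [0.644  0.015  0.2964]
net [([370.4, 186.7], 0.88), ([415.9, 273.2], 0.84), ([332.2, 258.1], 0.76)] [([331.8, 255.8], 0.6)]
```

>>> apply_moves(
  commands=[
    [-0.002, 0, 0.001, 0, 1],
    [0, 0, 0, 0, 1],
  ],
)

```text
clock: 18.58
position: [0.6249, 0.0201, 0.0999]
ee_rot: [0.134, 0.954, -0.034, 0.266]
ft_force: [-0.3, 0.8, -0.4]
grip_width: 0.575
```

```bash
python3 f.py 8; python3 st.py; python3 m.py >/dev/null
```

```text
F [0.54 1.43 0.02] sd [0.34 0.31 0.37] p [0.6248 0.0201 0.1   ] t 18.98 v 0.0018
t 18.98 j [ 0.423  0.24  -0.719  2.049  0.833  0.572  0.409] p [0.6249 0.0201 0.1001] F [0.83 1.91 0.43] w 0.571
tilt deg 31.1 z az -15.3 y az 74.1 y elev 0.3 x az 163.9
```

View pics/m.png

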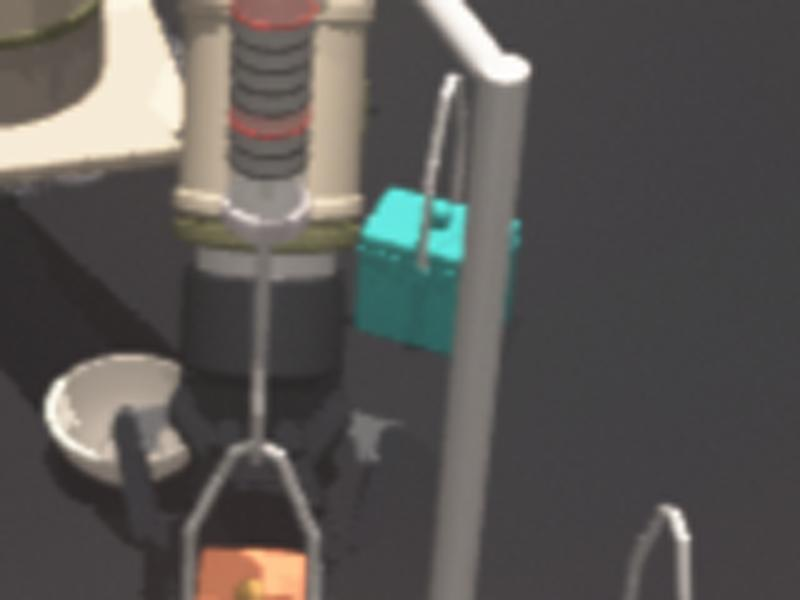

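The bail is seated, with the peak at crop (258,450) on the hook, and Fz ≈ 0, so the spring carries the weight. I relax the squeeze and open gradually.

>>> apply_moves(
  commands=[
    [0, 0, 0, 0, 1],
    [0, 0, 0, 0, 1],
  ],
  squeeze=20,
)

```text
clock: 19.4
position: [0.6249, 0.0201, 0.1001]
ee_rot: [0.134, 0.954, -0.034, 0.266]
ft_force: [0.9, 1.5, -0.3]
grip_width: 0.574
```

```bash
python3 f.py 10
```

```text
F [ 0.29  1.61 -0.06] sd [0.45 0.78 0.5 ] p [0.6249 0.0201 0.1001] t 19.9 v 0.0011
```

>>> apply_moves(
  commands=[
    [0, 0, 0, 0, -0.15],
    [0, 0, 0, 0, -0.25],
    [0, 0, 0, 0, -0.4],
    [0, 0, 0, 0, -0.6],
    [0, 0, 0, 0, -1],
  ],
)

```text
clock: 20.32
position: [0.6247, 0.0186, 0.0999]
ee_rot: [0.135, 0.954, -0.035, 0.266]
ft_force: [-0.6, -0.2, -0.0]
grip_width: 0.919
```

```bash
python3 f.py 6; python3 st.py
```

```text
F [ 0.04 -0.36 -0.16] sd [0.27 0.27 0.43] p [0.6247 0.0188 0.0999] t 20.62 v 0.0015
t 20.62 j [ 0.423  0.24  -0.718  2.049  0.833  0.573  0.408] p [0.6247 0.0189 0.0999] F [ 0.23  0.18 -1.  ] w 0.998
tilt deg 31.1 z az -15.5 y az 74.0 y elev 0.3 x az 163.8
```

>>> apply_moves(
  commands=[
    [0, 0, 0, 0, -1],
    [0, 0, 0, 0, -1],
    [0, 0, 0, 0, -1],
    [0, 0, 0, 0, -1],
    [0, 0, 0, 0, -1],
  ],
)

```text
clock: 21.03
position: [0.6247, 0.0189, 0.0999]
ee_rot: [0.135, 0.954, -0.035, 0.266]
ft_force: [-0.2, 0.2, 0.7]
grip_width: 0.998
```

>>> apply_moves(
  commands=[
    [0, 0, 0, 0, -1],
    [0, 0, 0, 0, -1],
    [0, 0, 0, 0, -1],
    [0, 0, 0, 0, -1],
    [0, 0, 0, 0, -1],
  ],
)

```text
clock: 21.45
position: [0.6247, 0.019, 0.0999]
ee_rot: [0.135, 0.954, -0.035, 0.266]
ft_force: [-0.4, -0.4, -1.5]
grip_width: 1.0
```

```bash
cat > k.py <<'E'
import sys; from h import *
im,d=camera("scene"); P=cloud("scene",d); h=cv2.cvtColor(im[...,::-1].copy(),cv2.COLOR_BGR2HSV)
H,S,V=h[...,0],h[...,1],h[...,2]
m=(S>110)&(V>60)&(H<20)&(abs(P[...,0]-.64)<.09)&(abs(P[...,1]-.02)<.09)&(P[...,2]>.03)&(P[...,2]<.3)
v,u=np.where(m); print("caddy px centroid",u.mean().round(2),v.mean().round(2),len(u))
q=P[m]; zt=np.percentile(q[:,2],99); t=q[(q[:,2]>zt-.03)&(V[m]>150)]
zz=np.histogram(q[:,2],40); zt=zz[1][zz[0].argmax()]; t=q[abs(q[:,2]-zt)<.006]
c,s,a=cv2.minAreaRect(t[:,:2].astype(np.float32)); u_,s_,vt=np.linalg.svd(t-t.mean(0)); print("top z",t[:,2].mean().round(4),"c",np.round(c,4),np.round(s,3),round(a,1),"n",vt[2].round(3))
cv2.imwrite("pics/k.png",cv2.resize(im[190:340,250:450,::-1],(800,600),interpolation=2)); cv2.imwrite("pics/kt.png",im[...,::-1])
E
python3 k.py; python3 st.py; python3 f.py 6; python3 k.py
```

```text
caddy px centroid 329.23 302.61 891
top z 0.1371 c [0.645 0.014] [0.048 0.086] 75.7 n [-0.012  0.004 -1.   ]
t 21.5 j [ 0.423  0.24  -0.718  2.049  0.833  0.573  0.408] p [0.6247 0.0189 0.0999] F [-0.07  0.65  0.9 ] w 1.0
tilt deg 31.1 z az -15.5 y az 74.0 y elev 0.3 x az 163.8
F [-0.21  0.05 -0.06] sd [0.44 0.6  0.17] p [0.6247 0.019  0.0999] t 21.8 v 0.002
caddy px centroid 329.21 302.43 903
top z 0.1366 c [0.6423 0.0137] [0.05  0.086] 76.0 n [-0.021  0.009 -1.   ]
```

View pics/k.png

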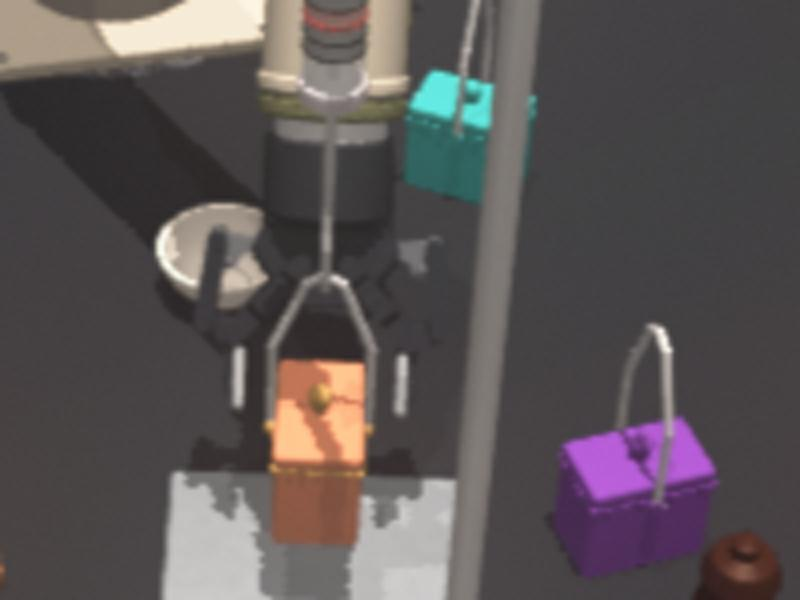

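The caddy hangs freely between the open fingers, with equal gaps at crop x 244–272 and 368–395, and it is level. I wait longer.

>>> apply_moves(
  commands=[
    [0, 0, 0, 0, -1],
    [0, 0, 0, 0, -1],
    [0, 0, 0, 0, -1],
    [0, 0, 0, 0, -1],
    [0, 0, 0, 0, -1],
  ],
)

```text
clock: 22.27
position: [0.6247, 0.019, 0.0999]
ee_rot: [0.135, 0.954, -0.035, 0.266]
ft_force: [-0.2, 0.0, 0.6]
grip_width: 1.002
```

>>> apply_moves(
  commands=[
    [0, 0, 0, 0, -1],
    [0, 0, 0, 0, -1],
    [0, 0, 0, 0, -1],
    [0, 0, 0, 0, -1],
    [0, 0, 0, 0, -1],
  ],
)

```text
clock: 22.68
position: [0.6247, 0.019, 0.0999]
ee_rot: [0.135, 0.954, -0.035, 0.266]
ft_force: [-0.3, 0.1, 1.6]
grip_width: 0.999
```

```bash
python3 k.py
```

```text
caddy px centroid 329.21 302.5 897
top z 0.1367 c [0.6449 0.0139] [0.048 0.085] 76.0 n [-0.02   0.005 -1.   ]
```

>>> apply_moves(
  commands=[
    [0, 0, 0, 0, -1],
    [0, 0, 0, 0, -1],
    [0, 0, 0, 0, -1],
    [0, 0, 0, 0, -1],
    [0, 0, 0, 0, -1],
  ],
)

```text
clock: 23.15
position: [0.6247, 0.0189, 0.0999]
ee_rot: [0.135, 0.954, -0.035, 0.266]
ft_force: [-0.4, 0.7, -0.6]
grip_width: 0.999
```

>>> apply_moves(
  commands=[
    [0, 0, 0, 0, -1],
    [0, 0, 0, 0, -1],
    [0, 0, 0, 0, -1],
    [0, 0, 0, 0, -1],
    [0, 0, 0, 0, -1],
  ],
)

```text
clock: 23.57
position: [0.6247, 0.0189, 0.0999]
ee_rot: [0.135, 0.954, -0.035, 0.266]
ft_force: [1.2, -0.5, -0.2]
grip_width: 1.001
```

>>> apply_moves(
  commands=[
    [0, 0, 0, 0, -1],
    [0, 0, 0, 0, -1],
    [0, 0, 0, 0, -1],
    [0, 0, 0, 0, -1],
    [0, 0, 0, 0, -1],
  ],
)

```text
clock: 23.98
position: [0.6247, 0.019, 0.0999]
ee_rot: [0.135, 0.954, -0.035, 0.266]
ft_force: [-0.9, -0.1, 0.2]
grip_width: 0.999
```

>>> apply_moves(
  commands=[
    [0, 0, 0, 0, -1],
    [0, 0, 0, 0, -1],
    [0, 0, 0, 0, -1],
    [0, 0, 0, 0, -1],
    [0, 0, 0, 0, -1],
  ],
)

```text
clock: 24.4
position: [0.6247, 0.019, 0.0999]
ee_rot: [0.135, 0.954, -0.035, 0.266]
ft_force: [0.7, 0.4, 0.6]
grip_width: 1.002
```

```bash
python3 k.py; python3 st.py
```

```text
caddy px centroid 329.2 302.47 899
top z 0.1367 c [0.6437 0.0167] [0.052 0.085] 77.2 n [-0.014  0.014 -1.   ]
t 24.45 j [ 0.423  0.24  -0.718  2.049  0.833  0.573  0.408] p [0.6247 0.019  0.0999] F [ 0.67  0.5  -0.71] w 1.003
tilt deg 31.1 z az -15.5 y az 74.0 y elev 0.3 x az 163.8
```

>>> apply_moves(
  commands=[
    [0, 0, 0, 0, -1],
    [0, 0, 0, 0, -1],
    [0, 0, 0, 0, -1],
    [0, 0, 0, 0, -1],
    [0, 0, 0, 0, -1],
  ],
)

```text
clock: 24.87
position: [0.6247, 0.019, 0.0999]
ee_rot: [0.135, 0.954, -0.035, 0.266]
ft_force: [0.8, 0.1, -0.3]
grip_width: 0.997
```

>>> apply_moves(
  commands=[
    [0, 0, 0, 0, -1],
    [0, 0, 0, 0, -1],
    [0, 0, 0, 0, -1],
    [0, 0, 0, 0, -1],
    [0, 0, 0, 0, -1],
  ],
)

```text
clock: 25.28
position: [0.6247, 0.019, 0.0999]
ee_rot: [0.135, 0.954, -0.035, 0.266]
ft_force: [0.2, 0.8, -0.5]
grip_width: 0.999
```

>>> apply_moves(
  commands=[
    [0, 0, 0, 0, -0.6],
    [0, 0, 0, 0, -0.4],
    [0, 0, 0, 0, -0.3],
    [0, 0, 0, 0, -0.25],
    [0, 0, 0, 0, -0.22],
  ],
  squeeze=20,
)

```text
clock: 25.7
position: [0.6247, 0.0189, 0.0999]
ee_rot: [0.135, 0.954, -0.035, 0.266]
ft_force: [0.2, -0.7, -0.5]
grip_width: 0.61
```

>>> apply_moves(
  commands=[
    [0, 0, 0, 0, -0.2],
    [0, 0, 0, 0, -0.18],
    [0, 0, 0, 0, -0.15],
    [0, 0, 0, 0, -0.12],
    [0, 0, 0, 0, -0.08],
  ],
)

```text
clock: 26.12
position: [0.6247, 0.0192, 0.1]
ee_rot: [0.134, 0.954, -0.035, 0.266]
ft_force: [-0.5, 0.3, 0.0]
grip_width: 0.585
```

>>> apply_moves(
  commands=[
    [0, 0, 0, 0, 0],
    [0, 0, 0, 0, 0.5],
    [0, 0, 0, 0, 1],
    [0, 0, 0, 0, 1],
    [0, 0, 0, 0, 1],
  ],
)

```text
clock: 26.53
position: [0.6247, 0.0192, 0.1]
ee_rot: [0.134, 0.954, -0.035, 0.266]
ft_force: [0.5, 0.4, 0.4]
grip_width: 0.584
```

```bash
python3 k.py; python3 st.py; python3 f.py 3
```

```text
caddy px centroid 328.93 302.95 905
top z 0.1364 c [0.6443 0.0133] [0.05  0.088] 75.7 n [ 0.024 -0.015  1.   ]
t 26.58 j [ 0.423  0.24  -0.719  2.049  0.833  0.573  0.409] p [0.6247 0.0192 0.0999] F [0.23 0.05 0.43] w 0.582
tilt deg 31.1 z az -15.4 y az 74.0 y elev 0.3 x az 163.9
F [ 0.2   0.24 -0.28] sd [0.11 0.62 0.79] p [0.6247 0.0192 0.1   ] t 26.73 v 0.0022
```

>>> apply_moves(
  commands=[
    [0, 0, 0, 0, 1],
    [0, 0, 0, 0, 1],
    [0, 0, 0, 0, 1],
  ],
  squeeze=80,
)

```text
clock: 26.98
position: [0.6247, 0.0192, 0.0999]
ee_rot: [0.134, 0.954, -0.035, 0.266]
ft_force: [0.6, 0.5, 0.4]
grip_width: 0.574
```

>>> apply_moves(
  commands=[
    [-0.001, 0, -0.002, 0, 1],
    [-0.002, 0, -0.003, 0, 1],
    [-0.002, 0, -0.0033, 0, 1],
    [-0.002, 0, -0.0033, 0, 1],
    [-0.002, 0, -0.0033, 0, 1],
  ],
)

```text
clock: 27.4
position: [0.6242, 0.0193, 0.118]
ee_rot: [0.134, 0.954, -0.035, 0.265]
ft_force: [0.5, 0.1, -1.6]
grip_width: 0.576
```

```bash
python3 f.py 3; python3 st.py
```

```text
F [-0.11  0.76 -1.58] sd [0.26 0.11 0.68] p [0.6245 0.0193 0.1184] t 27.55 v 0.0113
t 27.55 j [ 0.45   0.211 -0.742  2.034  0.766  0.594  0.474] p [0.6243 0.0193 0.118 ] F [-0.07  0.8  -2.47] w 0.567
tilt deg 31.1 z az -15.4 y az 74.1 y elev 0.3 x az 163.9
```

>>> apply_moves(
  commands=[
    [-0.002, 0, -0.0033, 0, 1],
    [-0.002, 0, -0.0033, 0, 1],
    [-0.002, 0, -0.0033, 0, 1],
    [-0.002, 0, -0.0033, 0, 1],
    [-0.002, 0, -0.0033, 0, 1],
  ],
)

```text
clock: 27.97
position: [0.6233, 0.0194, 0.1371]
ee_rot: [0.134, 0.955, -0.034, 0.264]
ft_force: [0.9, 0.3, -3.3]
grip_width: 0.573
```

>>> apply_moves(
  commands=[
    [-0.002, 0, -0.0033, 0, 1],
    [-0.002, 0, -0.0033, 0, 1],
    [-0.002, 0, -0.0033, 0, 1],
    [-0.002, 0, -0.0033, 0, 1],
    [-0.002, 0, -0.0033, 0, 1],
  ],
)

```text
clock: 28.38
position: [0.6216, 0.0184, 0.1568]
ee_rot: [0.135, 0.955, -0.035, 0.262]
ft_force: [1.1, -0.0, -4.7]
grip_width: 0.566
```

```bash
python3 f.py 2; python3 m.py|head -3
```

```text
F [ 0.25 -0.21 -4.13] sd [0.03 0.84 0.1 ] p [0.6221 0.0184 0.1576] t 28.48 v 0.022
bail px 330 238 n 11 mean [0.6454 0.0149 0.3304] zmax 0.3361
hook n 142 zmin 0.25060476370615414 rod [0.6446 0.0148 0.3403] back [0.6479 0.0113 0.2936]
net [([371.4, 185.2], 0.81), ([331.7, 241.2], 0.73), ([415.4, 273.1], 0.67), ([204.4, 316.1], 0.55)] [([331.2, 242.9], 0.62)]
```

>>> apply_moves(
  commands=[
    [-0.002, 0, -0.0033, 0, 1],
    [-0.002, 0, -0.0033, 0, 1],
    [-0.002, 0, -0.0033, 0, 1],
    [-0.002, 0, -0.0033, 0, 1],
    [-0.002, 0, -0.0033, 0, 1],
  ],
)

```text
clock: 29.15
position: [0.6212, 0.0186, 0.1759]
ee_rot: [0.134, 0.955, -0.035, 0.261]
ft_force: [-0.6, 0.8, -4.5]
grip_width: 0.574
```

```bash
python3 f.py 2; python3 m.py|tail -1
```

```text
F [ 1.15  0.4  -3.74] sd [0.13 0.22 0.21] p [0.6217 0.0187 0.1768] t 29.25 v 0.0192
tool dir of hook +x [-0.86   0.034  0.509] of up [-0.509  0.003 -0.861] of hook +y [ 0.031  0.999 -0.014]
```

>>> apply_moves(
  commands=[
    [0.006, 0, -0.0036, 0, 1],
    [0.007, 0, -0.0041, 0, 1],
    [0.007, 0, -0.0041, 0, 1],
    [0.007, 0, -0.0041, 0, 1],
    [0.008, 0, -0.0047, 0, 1],
  ],
)

```text
clock: 29.92
position: [0.5786, 0.0305, 0.1738]
ee_rot: [0.134, 0.956, -0.035, 0.26]
ft_force: [0.1, -1.0, -3.4]
grip_width: 0.568
```

```bash
python3 st.py
```

```text
t 29.92 j [ 0.535  0.012 -0.818  2.068  0.466  0.656  0.697] p [0.5786 0.0305 0.1738] F [ 0.05 -1.03 -3.39] w 0.568
tilt deg 30.4 z az -15.6 y az 74.0 y elev 0.2 x az 163.9
```

>>> apply_moves(
  commands=[
    [0.01, 0, -0.006, 0, 1],
    [0.013, 0, -0.0076, 0, 1],
    [0.013, 0, -0.0076, 0, 1],
    [0.013, 0, -0.0076, 0, 1],
    [0, 0, 0, 0, 1],
  ],
)

```text
clock: 30.33
position: [0.5165, 0.048, 0.1729]
ee_rot: [0.133, 0.956, -0.036, 0.26]
ft_force: [0.5, 0.3, -5.4]
grip_width: 0.574
```

```bash
python3 st.py; python3 m.py | head -3
```

```text
t 30.33 j [ 0.512 -0.168 -0.822  2.189  0.287  0.643  0.769] p [0.5165 0.048  0.1729] F [ 0.51  0.35 -5.36] w 0.574
tilt deg 30.4 z az -15.9 y az 74.1 y elev 0.0 x az 164.1
bail px 332 201 n 16 mean [0.5384 0.0464 0.2761] zmax 0.2834
hook n 68 zmin 0.2812773694811228 rod [0.6449 0.0152 0.3416] back [0.6586 0.0114 0.2993]
net [([413.3, 276.3], 0.82), ([369.2, 185.3], 0.76)] [([330.6, 242.6], 0.59), ([334.3, 202.7], 0.27)]
```

```bash
python3 plan.py .517 -.2586 .165 0 10 | head -2
```

```text
step mm 30.59405555703971
[-0.0067, -0.0295, 0.0048] 0.0
```

>>> apply_moves(
  commands=[
    [-0.003, -0.015, 0.002, 0, 1],
    [-0.007, -0.03, 0.005, 0, 1],
    [-0.007, -0.03, 0.005, 0, 1],
    [-0.007, -0.03, 0.005, 0, 1],
    [-0.007, -0.03, 0.005, 0, 1],
  ],
)

```text
clock: 31.0
position: [0.5225, -0.0911, 0.1708]
ee_rot: [0.129, 0.956, -0.033, 0.262]
ft_force: [0.6, 0.1, -5.3]
grip_width: 0.573
```

>>> apply_moves(
  commands=[
    [-0.007, -0.03, 0.005, 0, 1],
    [-0.007, -0.03, 0.005, 0, 1],
    [-0.007, -0.03, 0.005, 0, 1],
    [-0.007, -0.03, 0.005, 0, 1],
    [-0.007, -0.025, 0.004, 0, 1],
  ],
)

```text
clock: 31.42
position: [0.5239, -0.2535, 0.1651]
ee_rot: [0.13, 0.956, -0.034, 0.26]
ft_force: [0.4, 1.1, -4.9]
grip_width: 0.575
```

```bash
python3 st.py; python3 plan.py .517 -.2586 .075 0 5 | head -2
```

```text
t 31.42 j [ 0.629 -0.021 -0.208  2.117 -0.165  0.524  1.841] p [ 0.5239 -0.2535  0.1651] F [ 0.41  1.12 -4.93] w 0.575
tilt deg 30.5 z az -15.2 y az 74.6 y elev 0.1 x az 164.5
step mm 18.101351057955
[0.0101, -0.0014, 0.015] 0.0
```

>>> apply_moves(
  commands=[
    [0.01, -0.001, 0.015, 0, 1],
    [0.01, -0.001, 0.015, 0, 1],
    [0.01, -0.001, 0.015, 0, 1],
    [0.01, -0.001, 0.015, 0, 1],
    [0, 0, 0, 0, 1],
  ],
)

```text
clock: 31.83
position: [0.5179, -0.2694, 0.0892]
ee_rot: [0.136, 0.955, -0.037, 0.26]
ft_force: [-2.1, 1.0, -5.5]
grip_width: 0.574
```

```bash
python3 st.py; python3 - <<'E'
from h import *
im,d=camera("scene"); P=cloud("scene",d); h=cv2.cvtColor(im[...,::-1].copy(),cv2.COLOR_BGR2HSV); H,S,V=h[...,0],h[...,1],h[...,2]
p=manip.get_obs()["position"]
m=(S>110)&(V>60)&(H<20)&(abs(P[...,0]-p[0]-.02)<.08)&(abs(P[...,1]-p[1])<.07)&(P[...,2]>p[2])&(P[...,2]<.2)
q=P[m]; zz=np.histogram(q[:,2],40); zt=zz[1][zz[0].argmax()]; t=q[abs(q[:,2]-zt)<.006]; print(len(t),"top z",t[:,2].mean(),cv2.minAreaRect(t[:,:2].astype(np.float32)))
E
python3 plan.py .517 -.2586 .058 0 3 | head -2
```

```text
t 31.83 j [ 0.643  0.101 -0.199  2.18  -0.192  0.344  1.902] p [ 0.5179 -0.2694  0.0892] F [-2.08  0.99 -5.55] w 0.574
tilt deg 30.4 z az -16.3 y az 73.8 y elev -0.0 x az 163.8
297 top z 0.12564342719283816 ((0.5382611155509949, -0.2742188572883606), (0.05146867409348488, 0.08275424689054489), 74.69230651855469)
step mm 11.632701079698542
[0.007, 0.0034, 0.0087] 0.0
```

>>> apply_moves(
  commands=[
    [0.003, 0.001, 0.005, 0, 1],
    [0.003, 0.001, 0.005, 0, 1],
    [0.003, 0.001, 0.005, 0, 1],
    [0.003, 0.001, 0.005, 0, 1],
    [0, 0, 0, 0, 1],
  ],
)

```text
clock: 32.3
position: [0.5228, -0.2665, 0.0697]
ee_rot: [0.136, 0.955, -0.038, 0.263]
ft_force: [-0.0, 0.3, -4.5]
grip_width: 0.574
```

```bash
python3 f.py 3
```

```text
F [-0.11 -0.54 -4.31] sd [0.73 0.48 0.69] p [ 0.5231 -0.2669  0.0706] t 32.45 v 0.0049
```

>>> apply_moves(
  commands=[
    [0.0015, 0, 0.0025, 0, 1],
    [0.0015, 0, 0.0025, 0, 1],
    [0, 0, 0, 0, 1],
  ],
)

```text
clock: 32.7
position: [0.5238, -0.2676, 0.0659]
ee_rot: [0.136, 0.954, -0.039, 0.264]
ft_force: [-0.3, -0.1, -4.3]
grip_width: 0.571
```

```bash
python3 f.py 3
```

```text
F [-0.18 -0.22 -4.33] sd [0.37 0.08 0.61] p [ 0.524  -0.2677  0.0662] t 32.85 v 0.0027
```

Still about 12 mm to go.

>>> apply_moves(
  commands=[
    [0.002, 0, 0.003, 0, 1],
    [0.002, 0, 0.003, 0, 1],
    [0.002, 0, 0.003, 0, 1],
    [0, 0, 0, 0, 1],
  ],
)

```text
clock: 33.18
position: [0.5236, -0.2677, 0.0548]
ee_rot: [0.136, 0.954, -0.039, 0.265]
ft_force: [-0.1, -1.0, -4.2]
grip_width: 0.572
```

```bash
python3 f.py 4
```

```text
F [-0.12 -0.1  -4.24] sd [0.36 0.33 0.24] p [ 0.524  -0.268   0.0556] t 33.38 v 0.004
```

>>> apply_moves(
  commands=[
    [0.001, 0, 0.002, 0, 1],
    [0, 0, 0, 0, 1],
  ],
)

```text
clock: 33.55
position: [0.5248, -0.2683, 0.0541]
ee_rot: [0.136, 0.954, -0.04, 0.266]
ft_force: [-0.0, 0.3, -5.6]
grip_width: 0.574
```

```bash
python3 f.py 4
```

```text
F [ 0.21  0.03 -4.66] sd [0.33 0.12 0.75] p [ 0.5248 -0.2684  0.0543] t 33.75 v 0.0013
```

>>> apply_moves(
  commands=[
    [0.0015, 0, 0.002, 0, 1],
    [0.0015, 0, 0.002, 0, 1],
    [0, 0, 0, 0, 1],
  ],
)

```text
clock: 34.0
position: [0.5282, -0.2699, 0.0548]
ee_rot: [0.135, 0.952, -0.042, 0.271]
ft_force: [-0.3, 0.2, -4.7]
grip_width: 0.574
```

```bash
python3 f.py 4
```

```text
F [-0.16  0.32 -2.81] sd [0.35 0.47 1.7 ] p [ 0.5278 -0.2697  0.0542] t 34.2 v 0.0019
```

>>> apply_moves(
  commands=[
    [0.0015, 0, 0.002, 0, 1],
    [0, 0, 0, 0, 1],
  ],
)

```text
clock: 34.37
position: [0.5293, -0.2707, 0.0542]
ee_rot: [0.136, 0.952, -0.042, 0.272]
ft_force: [0.0, -0.1, -4.7]
grip_width: 0.573
```

```bash
python3 f.py 4; python3 st.py
```

```text
F [-0.77  0.14 -0.39] sd [1.16 0.75 2.2 ] p [ 0.5291 -0.2706  0.0538] t 34.57 v 0.0011
t 34.57 j [ 0.639  0.182 -0.209  2.2   -0.194  0.216  1.91 ] p [ 0.529  -0.2706  0.0537] F [-1.38  0.95  0.89] w 0.571
tilt deg 32.0 z az -16.9 y az 73.7 y elev -0.4 x az 163.9
```

```bash
python3 f.py 4; cat > kb.py <<'E'
from h import *
im,d=camera("scene"); P=cloud("scene",d); h=cv2.cvtColor(im[...,::-1].copy(),cv2.COLOR_BGR2HSV); H,S,V=h[...,0],h[...,1],h[...,2]
m=(S>110)&(V>60)&(H<20)&(abs(P[...,0]-.545)<.08)&(abs(P[...,1]+.272)<.07)&(P[...,2]>.06)&(P[...,2]<.15)
q=P[m]; zz=np.histogram(q[:,2],40); zt=zz[1][zz[0].argmax()]; t=q[abs(q[:,2]-zt)<.006]; print(len(t),"top z",t[:,2].mean(),cv2.minAreaRect(t[:,:2].astype(np.float32)))
A=np.c_[t[:,:2]-t[:,:2].mean(0),np.ones(len(t))]; print("slope",np.linalg.lstsq(A,t[:,2],rcond=None)[0].round(4))
E
python3 kb.py
```

```text
F [-0.71 -0.3   0.77] sd [0.24 0.59 0.63] p [ 0.529  -0.2706  0.0537] t 34.77 v 0.0013
259 top z 0.09047158142574818 ((0.5507954359054565, -0.2696956694126129), (0.06420621275901794, 0.08328495174646378), 73.50282287597656)
slope [-0.0121 -0.0087  0.0905]
```

The caddy's top is at 0.0905 m (0.018 + 0.072), it is level, and the board carries the weight. I release.

>>> apply_moves(
  commands=[
    [0, 0, 0, 0, 1],
    [0, 0, 0, 0, -0.15],
    [0, 0, 0, 0, -0.25],
    [0, 0, 0, 0, -0.5],
    [0, 0, 0, 0, -1],
  ],
  squeeze=20,
)

```text
clock: 35.23
position: [0.5293, -0.2707, 0.0539]
ee_rot: [0.135, 0.952, -0.042, 0.272]
ft_force: [0.7, -0.3, 0.2]
grip_width: 0.874
```

>>> apply_moves(
  commands=[
    [0, 0, 0, 0, -1],
    [0, 0, 0, 0, -1],
    [0, 0, 0, 0, -1],
  ],
)

```text
clock: 35.48
position: [0.5296, -0.2707, 0.054]
ee_rot: [0.135, 0.952, -0.042, 0.273]
ft_force: [1.6, -0.1, 0.8]
grip_width: 0.999
```

```bash
python3 kb.py; python3 st.py
```

```text
291 top z 0.09007387272525441 ((0.5534604787826538, -0.2601284980773926), (0.08165645599365234, 0.0855468362569809), 73.20948791503906)
slope [-0.0227  0.0047  0.0901]
t 35.53 j [ 0.639  0.182 -0.209  2.199 -0.194  0.215  1.91 ] p [ 0.5296 -0.2707  0.054 ] F [-0.22  0.75  0.91] w 1.0
tilt deg 32.0 z az -16.9 y az 73.7 y elev -0.4 x az 163.9
```

>>> apply_moves(
  commands=[
    [0, 0, -0.01, 0, -1],
    [0, 0, -0.015, 0, -1],
    [0, 0, -0.02, 0, -1],
    [0, 0, -0.02, 0, -1],
    [0, 0, -0.02, 0, -1],
  ],
)

```text
clock: 35.95
position: [0.4844, -0.2557, 0.1242]
ee_rot: [0.135, 0.953, -0.04, 0.27]
ft_force: [0.7, 0.1, 1.2]
grip_width: 1.0
```

```bash
python3 st.py
```

```text
t 35.95 j [ 0.685 -0.045 -0.222  2.248 -0.255  0.403  1.957] p [ 0.4844 -0.2557  0.1242] F [0.75 0.07 1.23] w 1.0
tilt deg 31.6 z az -16.6 y az 73.8 y elev -0.2 x az 163.9
```

>>> apply_moves(
  commands=[
    [0, 0, -0.025, 0, -1],
    [0, 0, -0.03, 0, -1],
    [0, 0, -0.03, 0, -1],
    [0, 0, -0.03, 0, -1],
    [0, 0, -0.02, 0, -1],
  ],
)

```text
clock: 36.37
position: [0.4124, -0.2334, 0.2437]
ee_rot: [0.135, 0.953, -0.04, 0.269]
ft_force: [0.9, -1.0, 0.4]
grip_width: 0.998
```

```bash
python3 st.py; python3 kb.py; python3 m.py | sed -n 2,3p; python3 - <<'E'
from h import *
for n in ("scene","top"):
    im,d=camera(n); cv2.imwrite(f"pics/end_{n}.png",im[...,::-1])
    print(n,[(x['xy'],round(x['conf'],2)) for x in nets.place_of(n,"caddy_mid")[:4]])
    a=cv2.imread(f"pics/{n}0.png").astype(int); b=im[...,::-1].astype(int); 
s=cv2.imread("pics/end_scene.png"); t=cv2.imread("pics/end_top.png")
cv2.imwrite("pics/end.png",np.hstack([cv2.resize(s[100:460,80:560],(440,330)),cv2.resize(t[140:340,130:490],(360,330*200*0+330))]))
E
```

```text
t 36.37 j [ 0.717 -0.384 -0.172  2.239 -0.285  0.762  1.985] p [ 0.4124 -0.2334  0.2437] F [ 0.92 -1.01  0.37] w 0.998
tilt deg 31.6 z az -16.5 y az 73.8 y elev -0.2 x az 164.0
496 top z 0.08988352677298715 ((0.5475181937217712, -0.2753327488899231), (0.05221763625741005, 0.08464442938566208), 73.6004409790039)
slope [-0.0128 -0.0035  0.0899]
hook n 68 zmin 0.27910173251944803 rod [0.6445 0.0152 0.34  ] back [0.6584 0.0113 0.3013]
net [([415.5, 271.7], 0.85), ([368.7, 188.3], 0.82), ([194.3, 264.6], 0.62)] [([468.3, 334.6], 0.67), ([329.1, 240.3], 0.49)]
scene [([406.7, 312.7], 0.94), ([369.9, 224.1], 0.84), ([196.8, 303.4], 0.77), ([123.2, 372.7], 0.71)]
top [([256.8, 218.0], 0.71), ([409.9, 251.4], 0.67), ([255.5, 334.4], 0.65)]
```

View pics/end.png

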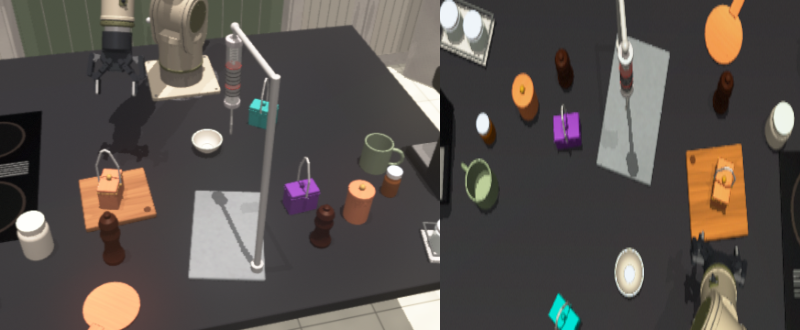

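The caddy stands upright near the board's centre, offset (+13, -12) mm. The hook is empty and back at its start height, the others are undisturbed and the robot is clear.

```bash
python3 -c "
from workcell import workorder
print(workorder.hand_in())"
```

```text
the job is handed in; nothing more can be done
None
```

I weighed the copper caddy on the hook, lifted it off and stood it upright on the serving board. The job is handed in at about 36.5 s of the 72 s allowed; the hand-in gave no verdict.

- **Grasp and hang:** Moves can't tilt the tool directly, so I got the tilt by lifting against a joint limit. It came out at 30–32°, slightly over the suggested 20–30°. I lowered the caddy until the hand force was about 0 N before letting go.
- **Weighing:** The caddy then hung untouched for about 5 s. The camera showed it steady to about 0.2 px, with open gaps to both fingers. It weighed about 4.8 N, or roughly 0.48 kg.
- **Snags:** While lowering, the bail leaned on the hook's sides with up to about 2.5 N. I corrected this with small sideways nudges before letting go. I had no direct reading of hook speed; I only kept the steps small (about 3 to 4 mm per row).
- **Last checks:** The caddy's centre is about 13 mm and 12 mm from the board's centre. Its top is at 0.090 m as expected, and its measured slope is about 0.013 rad. The hook is empty and back at about 0.28 m. In the last picture the other things look undisturbed and the gripper is clear. I judged the other things by eye and did not measure how far they had moved.

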